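# Set the side guide of a slide-carrier feeder to its gauge and load it

## Robot

A 6-joint arm with a two-finger parallel gripper is mounted at the origin on a cart in front of the work surface, level with it; the furniture and walls round the work are solid. World frame = base frame: x ahead of the robot, y to its left, z up, the work surface at z = 0. Lengths are in m, angles in rad, forces in N, time in s.
With the tool pointing down it reaches from about 0.4 to 0.925 m from the base axis. Payload 3.4 kg.
Tool frame: the origin (TCP) lies at the very end of the fingers, on their centre line; the grasp point (between the pads) lies env.grip_point_offset behind it (env.grip_point_offset is the distance from the TCP to the grasp point, in m); y points along the fingers, x is the direction in which the jaws open and shut, and the axes are right-handed (so a half turn about y gives the same grasp; the last joint's range is limited). The gripper opens to 85 mm and grips with 20 to 120 N. Pads are 22 mm wide; open, the fingers measure 114 mm over their backs; the gripper's body (76 mm by 85 mm) begins 54 mm behind the grasp point. The pads swing forward as they close: fully open they stand 13 mm farther back than shut.
Start: joints at [-1.256, 0.307, 1.506, -0, 1.328, -0.073], TCP at [0.217, -0.532, 0.231] pointing down, gripper open.
Joint ranges: [-3.12, 3.12], [-1.05, 2.28], [0.14, 2.33], [-1.42, 4.57], [0.1, 2.73], [-2.68, 2.68]. Speed limits (rad/s): [2.57, 2.57, 3.14, 3.14, 3.14, 3.14].

## Interface

Orientations are given as a unit quaternion [w, x, y, z].
In Python, from station import env gives the robot as it stands. The module is installed in compiled form; this text tells all that it offers.
- The arm moves only by the tool step_arm, never from a script. Its argument "increments" is a list of rows, each an object with "offset": the shift along the tool's x, y, z in cm, a list of three; "spin": the turn about the tool's y in rad. A call has 1 to 20 rows; each row is the pose to reach, as a shift and turn from the pose measured when the call began, along the tool's axes at that moment; what a row does not reach only later rows make up. A row lasts 1/8 s, in which the tool goes at most 62.5 mm and 10.7 degrees, less where a joint would pass 70% of its speed; a pose out of reach is approached as far as the arm can. A call with a gripper value outside its range is refused whole. "claw" is the finger opening in cm, from 0 to 8.54, set as the call begins (left out, the last holds). The fingers move at their own pace and stop on an object; "squeeze" is the grip in N (left out, the last holds). Time passes only in rows, so rows that repeat a pose let the fingers close. It gives the time, the measured TCP pose, the force and the opening at its end, in the units of the state.
- env.get_obs(): the state, without advancing time (a new reading comes with each control period).
- env.snapshot(name): name is "side" or "top"; returns the picture (420x560x3 uint8, blue, green, red); there is no depth.
- env.camera_info(name): a dict with "K" (3x3 intrinsics, pixels), "world_from_camera" (4x4, takes a point from camera to world coordinates). Camera axes: x right, y up, looking along -z (the intrinsics and any distortion apply to the point x, -y, -z); pixel columns grow to the right and rows downward; lengths in m; the calibration is good to about 2 mm. A picture is of the moment at which its call begins. camera_info takes no time and is no camera call.
- env.close_job(): hands the job in, once; it reports no verdict.
Trained networks look in the newest picture that a camera, given by its name, has taken for a name from the list of things; names that differ only in an ending like _2 or _b are one class to them, and where a whole thing is asked for, a point or a joint stands for the part that bears it (a point fixed in the world has none). Each returns a list of dicts, best first, with "conf" (0 to 1); they miss things now and then, are a little off and sometimes report something else, mostly with a low value. They report only what shows in the picture. A call takes as long as a camera call.
- env.look_for(camera, thing): "extent" ([centre column, centre row, width, height] in pixels, round what is visible of it).
- env.silhouettes(camera, thing): "mask" (420x560 bool, what is visible of it) and "extent" ([centre column, centre row, width, height] in pixels, round what is visible of it).
- env.spot_point(camera, thing): "position" ([column, row] in pixels: a listed point, or the origin of a listed thing).
The state is a dict: "clock": time; "qpos": joint angles; "dq": joint speeds; "joint_torque": joint torques, N m; "position": TCP position; "ee_rot": TCP orientation; "contact_force": force on the tool from outside, world axes, zero at the start; "wrist_torque": the same for the moment, N m; "opening": opening from 0.0 (shut) to 1.0 (fully open).
Only numpy, scipy, OpenCV 4.12 (cv2) and the standard library are available. Lean on these libraries where they do the work, as an engineer would, in place of code of your own. Each camera call takes 0.05 s, during which the arm holds its last target. There are 200 camera calls.

## Task

Slide the feeder's clear guard fully open, lay the setting gauge flat in the lane between the fence and the guide disc, and turn the eccentric guide by its wing grip until the disc just touches the gauge without gripping it (at most a millimetre or so of play). Let go and prove the setting by drawing the gauge flat along the bed towards the open end of the lane until it is out of the gap, then put it back on the desk. Without changing the setting, stack every slide carrier flat in the lane up to the two stop pins and slide the guard fully shut; do not knock over the dropper bottle.

Things in the scene. Friction and masses are not known exactly. Their poses are not given: they have to be found in the camera images.
- feeder: Grey slide-carrier feeder fixed on the desk, 180 x 310 mm: white 60 mm high drive housing on its +y part, open lane on the rest. Origin on the desk under the loading place; x across the lane (away from the robot), y along it to the housing. Bed top z = 18 mm, y from -105 (open end) to +81 mm. Side walls at x = -113 to -119 and +55 to +61 mm, y -62 to +205 mm, 68 mm high, carry the guard.
- fence (a point): Foot of the fence's inner face, on the bed, at x = +43.25, y = 0 mm of the feeder. The fence is an aluminium bar 22 mm high along the lane (feeder y -104 to +62 mm) with a slanted lead-in on top, reaching 30 mm above the bed.
- stop_pins (a point): Point on the bed midway between the lane sides of two steel stop pins, at x = 0, y = +34 mm of the feeder. The pins are 8 mm thick, 26 mm high and stand at x = -30 and +30 mm; a 44 mm wide passage is free between them.
- guard (a joint): The clear cover in an aluminium frame, 184 x 124 mm, sliding on the side walls along the feeder's y: 0 m = shut over the lane, growing towards the housing, 0.140 m = fully open (stop). Friction 1.5 N, stays where left; may start up to 30 mm ajar. Underside 72 mm, top 78 mm above the desk. Fully open it leaves the lane free to y = +78 mm.
- guard_handle (a point): Middle of the guard's handle, an upright aluminium bar 72 mm long (feeder x), 10 mm thick (feeder y), from 78 to 102 mm above the desk; this point is 92 mm above the desk. With the guard shut it is at x = -29, y = +40 mm of the feeder; it moves with the guard.
- guide (a joint): Eccentric side guide: steel disc 52 mm across, 26 mm high, top edge bevelled 5 mm, its centre 8 mm off a vertical bolt at feeder x = -71.23, y = +8 mm. Turn in rad, growing anticlockwise from above, which narrows the lane: gap from fence = 88.48 mm - 8 mm x sin(turn), narrowest near y = 0; 86.5 mm (gauge) at 0.25. Range -1.25 to 0.8, starts loose (-1.15 to -0.6). Friction 0.12 N m; stays.
- guide_wing (a point): Middle of the black wing grip on the bolt's axis, 57 mm above the desk. The wing is 42 mm long, 10 mm thick and stands 46 to 66 mm above the desk (disc top 44 mm). Its long side is parallel to the feeder's x when joint guide is 0 and turns with it.
- gauge: Setting gauge, loose steel plate 86.5 (its x, the gauging width) x 80 (its y) x 8 mm, 0.14 to 0.24 kg; upright black grip tab 44 mm long (x), 12 mm thick (y), centred at its y = -28 mm, 8 to 38 mm above its underside. Origin under the plate's middle. In the lane its x lies across and the tab is towards the open end (feeder -y). Starts on the desk left of the feeder.
- carrier_0: Slide carrier, flat grey tray with two slides, 84 (its x) x 60 (its y) x 6 mm, 0.05 kg, same either way round; origin under its middle. Starts flat on the desk right of the feeder, or is absent. Loaded: 84 mm side across the lane (2.5 to 4.5 mm of play when the guide is set), 60 mm side along it; touching the stop pins its middle is at feeder y = +4 mm.
- carrier_1: Slide carrier, the same as carrier_0: 84 (its x) x 60 (its y) x 6 mm, origin under its middle; may be absent.
- carrier_2: Slide carrier, the same as carrier_0: 84 (its x) x 60 (its y) x 6 mm, origin under its middle; may be absent.
- dropper_bottle: Bystander: amber dropper bottle, 29 mm across, 102 mm tall, standing near the carriers. Origin at its foot's centre.

How it is judged:
By the outcome, as a careful person would: the job done as asked, in the order asked, and still so for the second after the job is handed in, with the robot touching nothing.
Of carrier_0, carrier_1, carrier_2 only 2 to 3 are there at a start; the rules pass over those that are not, and their reading is None.
At some moment in a run one of carrier_0, carrier_1, carrier_2, gauge may be knocked a few centimetres aside while the robot is not near it.
It also fails if it takes over 208 s, if anything falls off the work surface, if the arm or the gripper's body presses on something with over 40 N, if the wrist force passes 120 N, or if a joint passes its speed limit or range.

## Working session

There is one attempt and no reset: what is moved stays moved. The work goes in short steps, Python scripts to look and compute and a tool call to move; the robot and the scene stay as the last step left them, time stands still between calls to the robot, and variables do not carry over. Pictures are saved under pics/ and viewed, about 12 in all and at most 16, crops included, and the job is handed in when it is done.

Besides the shell and the picture viewer there is one more tool, called as a command line: name --argument value ..., lists and objects as JSON in quotes. step_arm: Moves the arm, as the interface text tells. Its arguments: {"type":"object","properties":{"increments":{"type":"array"},"claw":{"type":"number"},"squeeze":{"type":"number"}},"required":["increments"]}

```bash
mkdir -p pics; ls
python3 - <<'E'
from station import env
import cv2, numpy as np
o=env.get_obs(); print({k:np.round(v,3).tolist() for k,v in o.items()}); print(env.grip_point_offset)
for n in("side","top"):
    im=env.snapshot(n); cv2.imwrite(f"pics/{n}0.png",im); c=env.camera_info(n); print(n,{k:np.round(v,4).tolist() if not isinstance(v,str) else v for k,v in c.items()})
    for t in ["feeder","guard","guard_handle","guide_wing","guide","gauge","carrier_0","dropper_bottle","fence","stop_pins"]:
        for f in ("look_for","spot_point"):
            try:r=getattr(env,f)(n,t)
            except Exception as e: print(t,f,e);continue
            print(t,f,[(round(float(d["conf"]),2),np.round(d.get("extent",d.get("position")),1).tolist()) for d in r[:4]])
print(env.get_obs()["clock"])
E
```

```text
pics
{'clock': 0.0, 'qpos': [-1.257, 0.308, 1.508, 0.0, 1.328, -0.074], 'dq': [-0.0, -0.001, -0.002, 0.001, 0.0, 0.001], 'joint_torque': [-0.001, -45.754, -25.191, -0.0, 0.013, -0.0], 'position': [0.217, -0.532, 0.23], 'ee_rot': [0.587, -0.587, 0.395, -0.394], 'contact_force': [0.225, -0.703, 0.588], 'wrist_torque': [0.026, 0.006, -0.001], 'opening': 1.002}
0.0187
side {'K': [[466.3887, 0.0, 286.7401], [0.0, 466.3887, 213.2259], [0.0, 0.0, 1.0]], 'world_from_camera': [[0.9785, 0.1127, -0.173, 0.2793], [-0.2063, 0.5025, -0.8396, -1.168], [-0.0078, 0.8572, 0.5149, 0.7547], [0.0, 0.0, 0.0, 1.0]]}
feeder look_for [(0.77, [287.2, 215.2, 78.1, 77.0])]
feeder spot_point [(0.65, [296.6, 229.5])]
guard look_for [(0.91, [286.8, 206.2, 72.7, 30.2])]
guard spot_point it knows: carrier, dropper_bottle, feeder, fence, gauge, guard_handle, guide_wing, stop_pins
guard_handle look_for [(0.74, [285.8, 205.6, 66.5, 32.2])]
guard_handle spot_point [(0.69, [282.8, 194.8])]
guide_wing look_for []
guide_wing spot_point [(0.7, [269.4, 209.6])]
guide look_for [(0.43, [272.1, 226.4, 14.0, 11.8])]
guide spot_p
[... 1468 characters left out ...]
9, [158.8, 240.2, 26.6, 28.7])]
gauge spot_point [(0.74, [161.1, 239.1]), (0.5, [326.3, 186.0])]
carrier_0 look_for [(0.87, [363.8, 209.8, 19.2, 23.3]), (0.87, [326.3, 186.9, 16.6, 20.9]), (0.76, [327.1, 225.4, 20.1, 21.2])]
carrier_0 spot_point [(0.93, [324.3, 185.1]), (0.69, [359.8, 207.1]), (0.6, [328.8, 227.5])]
dropper_bottle look_for [(0.6, [255.8, 196.9, 38.8, 56.3]), (0.59, [392.8, 179.9, 11.3, 13.7])]
dropper_bottle spot_point [(0.39, [388.7, 181.0])]
fence look_for [(0.96, [240.0, 197.7, 90.3, 58.8])]
fence spot_point [(0.26, [242.2, 190.0])]
stop_pins look_for [(0.89, [240.0, 195.7, 96.0, 58.4]), (0.68, [362.6, 209.6, 18.9, 23.3])]
stop_pins spot_point [(0.97, [243.6, 187.9])]
1.9
```

```bash
cat > h.py <<'E'
from station import env
import cv2, numpy as np
from scipy.spatial.transform import Rotation as R
C={n:env.camera_info(n) for n in("side","top")}
def px(n,P):
    T=np.linalg.inv(C[n]["world_from_camera"]);P=np.atleast_2d(P)
    p=P@T[:3,:3].T+T[:3,3];K=C[n]["K"]
    return np.c_[K[0,0]*p[:,0]/-p[:,2]+K[0,2],K[1,1]*p[:,1]/p[:,2]+K[1,2]]
def w(n,uv,z):
    K=C[n]["K"];T=C[n]["world_from_camera"]
    d=T[:3,:3]@np.array([(uv[0]-K[0,2])/K[0,0],-(uv[1]-K[1,2])/K[1,1],-1]);o=T[:3,3]
    return o+d*(z-o[2])/d[2]
def crop(n,box,s,name,im=None):
    im=env.snapshot(n) if im is None else im
    a,b,c,d=box;cv2.imwrite(f"pics/{name}.png",cv2.resize(im[b:d,a:c],None,fx=s,fy=s,interpolation=cv2.INTER_CUBIC));return im
def st():
    o=env.get_obs();r=R.from_quat(np.roll(o["ee_rot"],-1)).as_matrix()
    print("t",o["clock"],"pos",np.round(o["position"],4),"axes x",np.round(r[:,0],3),"y",np.round(r[:,1],3),"z",np.round(r[:,2],3),"F",np.round(o["contact_force"],1),"op",round(o["opening"],3),"q",np.round(o["qpos"],2));return o,r
def go(P,spin=0):
    "tool-axis offset (cm) from the present pose to TCP position P"
    o,r=st();print("offset",np.round(r.T@(np.array(P)-o["position"])*100,2))
E
python3 - <<'E'
from h import *
crop("top",(130,140,420,270),2.75,"t1",cv2.imread("pics/top0.png"));crop("side",(190,150,390,370),2.7,"s1",cv2.imread("pics/side0.png"))
for t,uv,z in[("feeder",(256.8,189.5),0),("handle",(238.8,194.9),.092),("pins",(243.6,187.9),.018),("gauge",(161.1,239.1),0),("c",(324.3,185.1),0),("c",(359.8,207.1),0),("c",(328.8,227.5),0),("bottle",(388.7,181),0)]: print(t,np.round(w("top",uv,z),3))
for t,uv,z in[("feeder",(296.6,229.5),0),("handle",(282.8,194.8),.092),("wing",(269.4,209.6),.057),("fence",(308.2,220.7),.018),("pins",(296.6,216.2),.018),("gauge",(229.8,177.4),0),("c",(301.9,322.2),0),("c",(315.9,279.6),0),("c",(265.3,285.4),0),("bottle",(354.3,350.4),0)]: print(t,np.round(w("side",uv,z),3))
st()
E
```

```text
feeder [ 0.551 -0.029  0.   ]
handle [0.511 0.03  0.092]
pins [0.555 0.018 0.018]
gauge [0.383 0.321 0.   ]
c [ 0.556 -0.278  0.   ]
c [ 0.468 -0.401  0.   ]
c [ 0.398 -0.283  0.   ]
bottle [ 0.56  -0.515  0.   ]
feeder [ 0.542 -0.036  0.   ]
handle [0.512 0.019 0.092]
wing [0.468 0.001 0.057]
fence [ 0.58  -0.023  0.018]
pins [0.552 0.01  0.018]
gauge [0.384 0.353 0.   ]
c [ 0.468 -0.413  0.   ]
c [ 0.538 -0.274  0.   ]
c [ 0.408 -0.269  0.   ]
bottle [ 0.556 -0.518 -0.   ]
t 1.9 pos [ 0.2174 -0.5323  0.2313] axes x [ 0.378 -0.926 -0.   ] y [ 0.  0. -1.] z [0.926 0.378 0.   ] F [-0.6  0.1  0.6] op 1.002 q [-1.26  0.31  1.51  0.    1.33 -0.07]
```

View pics/t1.png

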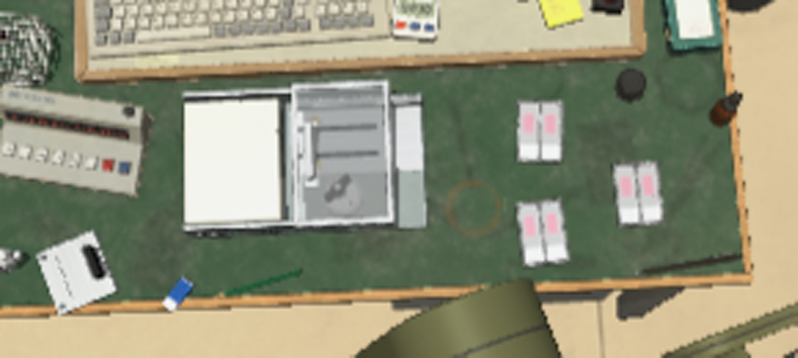

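View pics/s1.png

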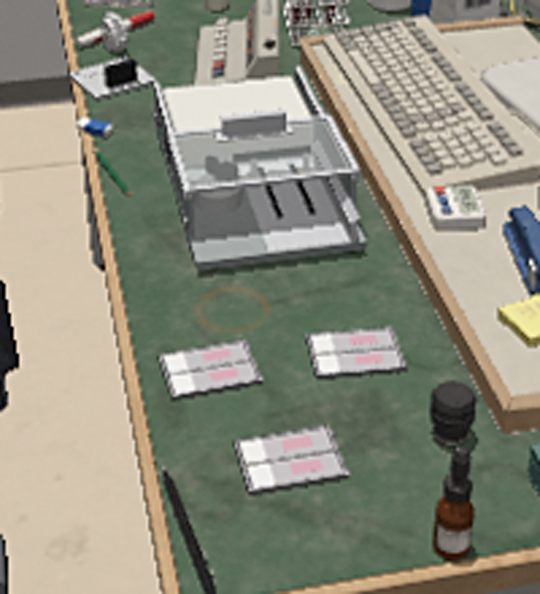

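```bash
cat >> h.py <<'E'
def feed(p,L):
    "feeder mm -> world m"
    L=np.atleast_2d(L)/1000;c,s=np.cos(p[2]),np.sin(p[2])
    return np.c_[p[0]+c*L[:,0]-s*L[:,1],p[1]+s*L[:,0]+c*L[:,1],L[:,2]]
def fedges(g):
    g=g*1000
    E=[((-119,205,68),(61,205,68)) if 0 else ((61,205,68),(61,70+g,68)),((-119,205,68),(-119,70+g,68)),
       ((-119,-105,18),(61,-105,18)),((61,-105,18),(61,-65,18)),((-119,-105,18),(-119,-65,18)),
       ((-121,-62+g,78),(63,-62+g,78)),((-121,62+g,78),(63,62+g,78)),((-121,-62+g,78),(-121,62+g,78)),((63,-62+g,78),(63,62+g,78)),
       ((-65,35+g,102),(7,35+g,102)),((-65,45+g,102),(7,45+g,102))]
    return E
def score(p,G):
    s=0
    for a,b in fedges(p[3]):
        P=feed(p,np.linspace(a,b,40))
        for n in G:
            q=px(n,P);t=q[-1]-q[0];nn=np.array([-t[1],t[0]])/np.hypot(*t)
            m=[cv2.remap(k,q[:,0].astype(np.float32),q[:,1].astype(np.float32),1).ravel() for k in G[n]]
            s+=np.abs(m[0]*nn[0]+m[1]*nn[1]).mean()
    return s
def grads(ims,sig=1.):
    G={}
    for n,im in ims.items():
        g=cv2.GaussianBlur(cv2.cvtColor(im,6).astype(np.float32),(0,0),sig);G[n]=(cv2.Sobel(g,5,1,0),cv2.Sobel(g,5,0,1))
    return G
E
python3 - <<'E'
from h import *
from scipy.optimize import differential_evolution as DE
ims={n:cv2.imread(f"pics/{n}0.png") for n in C}
for ns in(("top","side"),("top",),("side",)):
    G=grads({n:ims[n] for n in ns})
    r=DE(lambda p:-score(p,G),[(.53,.57),(-.05,-.015),(-.08,.08),(0,.03)],seed=1,maxiter=60,popsize=12);print(ns,np.round(r.x,4),r.fun)
    if len(ns)==2:p=r.x
out=[]
for n,(a,b,c,d),s in(("top",(190,165,290,230),4),("side",(240,170,340,260),4)):
    s=7 if n=="top" else 6
    im=cv2.resize(ims[n][b:d,a:c],None,fx=s,fy=s,interpolation=cv2.INTER_CUBIC)
    for e in fedges(p[3])+[((43.25,-104,18),(43.25,-65,18))]:
        q=((px(n,feed(p,np.array(e)))-[a,b]+.5)*s).astype(int);cv2.line(im,tuple(map(int,q[0])),tuple(map(int,q[1])),(0,0,255),1)
    cv2.imwrite(f"pics/fit_{n}.png",im)
E
```

```text
('top', 'side') [ 5.43e-01 -2.11e-02 -9.90e-03  2.00e-04] -4101.0625352258085
('top',) [ 0.5415 -0.0195 -0.0125  0.03  ] -2200.627200368391
('side',) [ 5.44e-01 -2.44e-02 -1.27e-02  2.00e-04] -2207.7928281183913
```

View pics/fit_top.png

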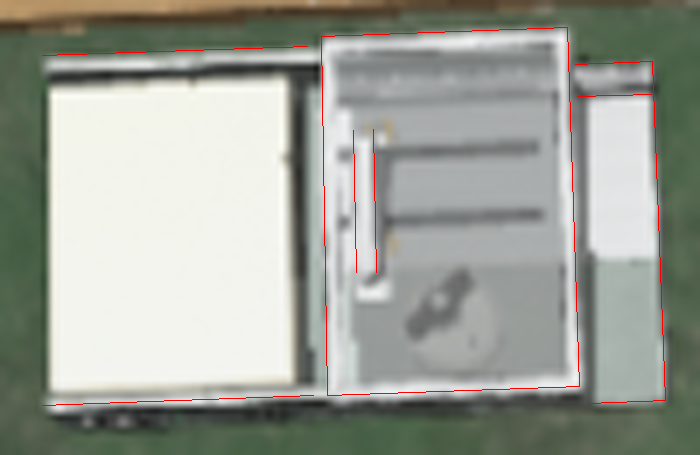

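View pics/fit_side.png

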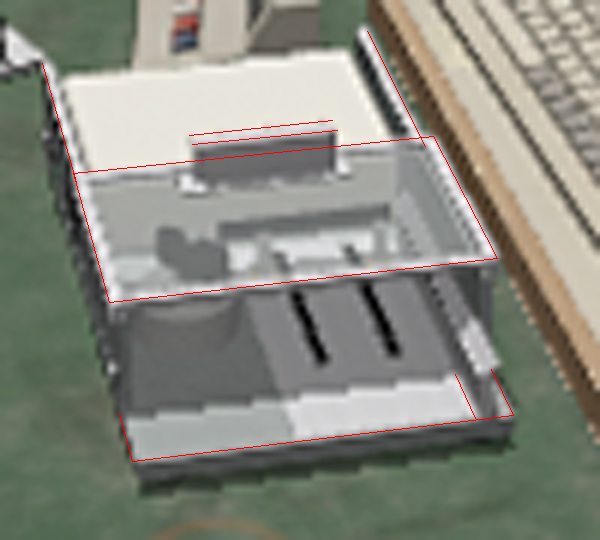

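step_arm --increments '[{"offset":[-6,1,8],"spin":0.1},{"offset":[-12,2,16],"spin":0.2},{"offset":[-18,3,24],"spin":0.3},{"offset":[-24,4,32],"spin":0.4},{"offset":[-30,6,39],"spin":0.4},{"offset":[-34,7,44],"spin":0.4},{"offset":[-36,8,46.8],"spin":0.4},{"offset":[-36,8,46.8],"spin":0.4},{"offset":[-36,8,46.8],"spin":0.4},{"offset":[-36,8,46.8],"spin":0.4},{"offset":[-36,8,46.8],"spin":0.4},{"offset":[-36,8,46.8],"spin":0.4}]' --claw 0

```text
clock: 3.4
position: [0.5141, -0.0224, 0.1513]
ee_rot: [0.497, -0.497, 0.503, -0.503]
contact_force: [-0.3, -0.0, 0.1]
opening: 0.0
```

Run:
```python
from h import *
p=[.543,-.0211,-.0105]
a=np.array(feed(p,[-29,4,85])[0]);go(a);print(a)
```

```text
t 3.4 pos [ 0.5141 -0.0224  0.1513] axes x [-0.012 -1.     0.   ] y [-0.001 -0.    -1.   ] z [ 1.    -0.012 -0.001] F [-0.3 -0.   0.1] op 0.0 q [-0.13  0.3   1.74 -0.    1.1   1.46]
offset [-0.56  6.63 -0.01]
[ 0.5140436  -0.01679573  0.085     ]
```

step_arm --increments '[{"offset":[0,3.5,0],"spin":0},{"offset":[0,6.6,0],"spin":0},{"offset":[0,6.6,0],"spin":0},{"offset":[-1,6.6,0],"spin":0},{"offset":[-2,6.6,0],"spin":0},{"offset":[-3.5,6.6,0],"spin":0},{"offset":[-5,6.6,0],"spin":0},{"offset":[-6.5,6.6,0],"spin":0},{"offset":[-8,6.6,0],"spin":0},{"offset":[-9.5,6.6,0],"spin":0},{"offset":[-11,6.6,0],"spin":0},{"offset":[-12.5,6.6,0],"spin":0},{"offset":[-13.5,6.6,0],"spin":0},{"offset":[-14.5,6.6,0],"spin":0},{"offset":[-15,6.6,0],"spin":0},{"offset":[-15.3,6.6,0],"spin":0}]'

```text
clock: 5.4
position: [0.5153, 0.1306, 0.085]
ee_rot: [0.496, -0.498, 0.503, -0.503]
contact_force: [-0.1, -2.4, 0.9]
opening: -0.002
```

step_arm --increments '[{"offset":[-0.2,0,0],"spin":0},{"offset":[-0.4,0,0],"spin":0},{"offset":[-0.5,0,0],"spin":0},{"offset":[-0.5,0,0],"spin":0}]'

```text
clock: 5.9
position: [0.5155, 0.1357, 0.085]
ee_rot: [0.497, -0.498, 0.503, -0.503]
contact_force: [-1.0, -0.9, -0.5]
opening: -0.001
```

step_arm --increments '[{"offset":[-0.1,0,0],"spin":0},{"offset":[-0.2,0,0],"spin":0},{"offset":[-0.3,0,0],"spin":0},{"offset":[-0.3,0,0],"spin":0}]'

```text
clock: 6.4
position: [0.5155, 0.1388, 0.085]
ee_rot: [0.497, -0.498, 0.503, -0.503]
contact_force: [-0.4, -0.7, 1.0]
opening: 0.005
```

step_arm --increments '[{"offset":[-0.1,0,0],"spin":0},{"offset":[-0.2,0,0],"spin":0},{"offset":[-0.3,0,0],"spin":0},{"offset":[-0.3,0,0],"spin":0}]'

```text
clock: 6.9
position: [0.5155, 0.1391, 0.085]
ee_rot: [-0.496, 0.499, -0.502, 0.503]
contact_force: [0.1, -11.2, 2.6]
opening: -0.002
```

step_arm --increments '[{"offset":[-0.1,0,0],"spin":0},{"offset":[-0.2,0,0],"spin":0},{"offset":[-0.2,0,0],"spin":0}]'

```text
clock: 7.28
position: [0.5155, 0.1391, 0.085]
ee_rot: [-0.495, 0.5, -0.501, 0.504]
contact_force: [-0.6, -10.2, 2.0]
opening: 0.003
```

Run:
```python
from h import *
st()
ims={n:env.snapshot(n) for n in C}
for n in C:cv2.imwrite(f"pics/{n}_1.png",ims[n])
G=grads(ims)
from scipy.optimize import differential_evolution as DE
r=DE(lambda p:-score(p,G),[(.53,.56),(-.04,-.01),(-.04,.03),(.1,.15)],seed=1,maxiter=40,popsize=10);print(np.round(r.x,4),r.fun)
a=cv2.resize(ims["top"][160:235,180:295],None,fx=5,fy=5,interpolation=2);b=cv2.resize(ims["top"][215:270,140:185],None,fx=5,fy=5,interpolation=2)
c=np.zeros((375,575+225,3),np.uint8);c[:,:575]=a;c[:275,575:]=b;cv2.imwrite("pics/v5.png",c)
for n in C:
    for t in("gauge",):print(n,[(round(d["conf"],2),np.round(w(n,d["position"],0),3)) for d in env.spot_point(n,t)])
```

```text
t 7.275 pos [0.5155 0.1391 0.085 ] axes x [-0.009 -1.     0.009] y [-0.002 -0.009 -1.   ] z [ 1.    -0.009 -0.002] F [ -0.6 -10.2   2. ] op 0.003 q [ 0.19  0.41  1.78 -0.01  0.96  1.78]
[ 0.5431 -0.0208  0.0013  0.1011] -2851.8114159738
side [(0.73, array([0.384, 0.363, 0.   ]))]
top []
```

View pics/v5.png

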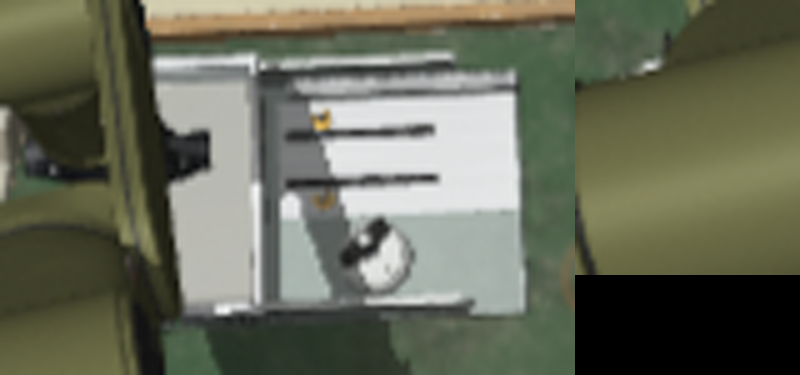

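step_arm --increments '[{"offset":[0.5,-2,0],"spin":0},{"offset":[1,-6,0],"spin":0},{"offset":[5,-11,0],"spin":0},{"offset":[10,-14,-1],"spin":0},{"offset":[16,-16,-2],"spin":0},{"offset":[22,-17,-3],"spin":0},{"offset":[28,-17,-4],"spin":0},{"offset":[33,-17,-5],"spin":0},{"offset":[36,-17,-5],"spin":0},{"offset":[36,-17,-5],"spin":0}]'

```text
clock: 8.72
position: [0.4632, -0.2209, 0.2585]
ee_rot: [-0.495, 0.499, -0.501, 0.505]
contact_force: [0.6, 1.3, 0.4]
opening: -0.003
```

Run:
```python
from h import *
st()
ims={n:env.snapshot(n) for n in C}
for n in C:cv2.imwrite(f"pics/{n}_2.png",ims[n])
G=grads(ims)
from scipy.optimize import differential_evolution as DE
r=DE(lambda p:-score(p,G),[(.53,.56),(-.04,-.01),(-.04,.03),(.135,.145)],seed=1,maxiter=40,popsize=10);print(np.round(r.x,4),r.fun)
for k in"top","side":
  r=DE(lambda p:-score(p,{k:G[k]}),[(.53,.56),(-.04,-.01),(-.04,.03),(.135,.145)],seed=1,maxiter=40,popsize=10);print(np.round(r.x,4),r.fun)
a=cv2.resize(ims["top"][160:235,180:270],None,fx=5,fy=5,interpolation=2);b=cv2.resize(ims["top"][218:262,140:182],None,fx=8,fy=8,interpolation=2)
c=np.zeros((375,450+336,3),np.uint8);c[:,:450]=a;c[:352,450:]=b;cv2.imwrite("pics/v6.png",c)
for n in C:
    for t in("gauge","carrier"):print(n,[(round(d["conf"],2),np.round(w(n,d["position"],0),3)) for d in env.spot_point(n,t)])
    for d in env.silhouettes(n,"gauge")[:1]: print(n,d["conf"],d["extent"],cv2.minAreaRect(np.argwhere(d["mask"])[:,::-1].astype(np.float32)))
```

```text
t 8.725 pos [ 0.4632 -0.2209  0.2585] axes x [-0.013 -1.     0.009] y [-0.    -0.009 -1.   ] z [ 1.    -0.013  0.   ] F [0.6 1.3 0.4] op -0.003 q [-0.52  0.2   1.59 -0.01  1.35  1.06]
[ 0.5434 -0.0235  0.0039  0.1419] -3345.667468229532
[ 0.5411 -0.0268 -0.0074  0.1448] -1759.3882311402972
[ 0.5438 -0.0219  0.0053  0.1367] -1691.7985499588074
side [(0.58, array([0.382, 0.337, 0.   ]))]
side [(0.9, array([ 0.411, -0.271,  0.   ])), (0.87, array([ 0.461, -0.409,  0.   ])), (0.84, array([ 0.548, -0.283,  0.   ]))]
side 0.59 [230.1, 180.1, 34.8, 20.1] ((230.55506896972656, 179.18348693847656), (13.313786506652832, 27.776962280273438), 73.3007583618164)
top [(0.74, array([0.386, 0.317, 0.   ]))]
top [(0.82, array([ 0.459, -0.409,  0.   ])), (0.53, array([ 0.404, -0.273,  0.   ]))]
top 0.78 [158.3, 240.0, 28.3, 28.6] ((157.30670166015625, 239.49742126464844), (24.697755813598633, 23.764413833618164), 68.96248626708984)h.py:38: RuntimeWarning: invalid value encountered in divide
  q=px(n,P);t=q[-1]-q[0];nn=np.array([-t[1],t[0]])/np.hypot(*t)
```

View pics/v6.png

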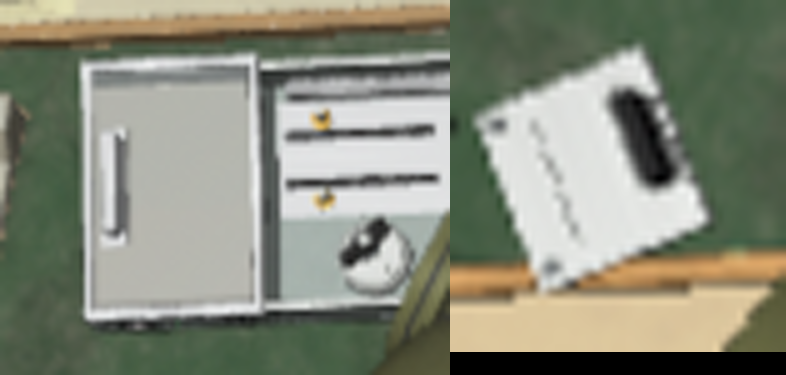

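```bash
cat >> h.py <<'E'
def plate(ims,hx,hy,z,x0,bounds):
    "refine x,y,yaw of a plate's top outline by gradients in all given pictures"
    from scipy.optimize import differential_evolution as DE
    G=grads(ims,.8);c=np.array([(-hx,-hy),(hx,-hy),(hx,hy),(-hx,hy)])
    def f(p):
        s=0;R2=np.array([[np.cos(p[2]),-np.sin(p[2])],[np.sin(p[2]),np.cos(p[2])]])
        q=c@R2.T+p[:2]
        for i in range(4):
            P=np.linspace(np.r_[q[i],z],np.r_[q[(i+1)%4],z],25)
            for n in G:
                u=px(n,P).astype(np.float32);t=u[-1]-u[0];nn=np.array([-t[1],t[0]])/np.hypot(*t)
                m=[cv2.remap(k,u[:,0],u[:,1],1).ravel() for k in G[n]]
                s+=np.abs(m[0]*nn[0]+m[1]*nn[1]).mean()
        return -s
    return DE(f,[(a-b,a+b) for a,b in zip(x0,bounds)],seed=2,maxiter=60,popsize=10).x
E
python3 - <<'E'
from h import *
U=np.array([(478,122),(640,50),(707,222),(543,290)])
W=np.array([w("top",((u-450)/8+140-.5,v/8+218-.5),.008)[:2] for u,v in U]);print(np.round(W,4));m=W.mean(0);print(m,[np.linalg.norm(W[i]-W[i-1]) for i in range(4)])
t=w("top",((648-450)/8+140-.5,138/8+218-.5),.038)[:2];print("tab",t)
ex=(W[1]+W[2]-W[0]-W[3]);print(np.arctan2(*ex[::-1]))
ey=-ex/np.linalg.norm(ex);yaw=np.arctan2(-ey[0],ey[1]);print("yaw",yaw)
ims={n:cv2.imread(f"pics/{n}_2.png") for n in C}
for k in(("top",),("side",),("top","side")):
    print(k,np.round(plate({n:ims[n] for n in k},.04325,.04,.008,(*m,yaw),(.025,.025,.15)),4))
E
```

```text
[[0.4081 0.3842]
 [0.4375 0.3117]
 [0.3583 0.2814]
 [0.3313 0.3542]]
[0.38380067 0.33288988] [np.float64(0.0824732681623404), np.float64(0.07822727573537047), np.float64(0.08482962403064986), np.float64(0.07766958932462326)]
tab [0.39252436 0.30068272]
-1.2001358971541458
yaw 0.37066042964075085
('top',) [0.3851 0.3327 0.3582]
('side',) [0.3849 0.3385 0.3979]
('top', 'side') [0.3857 0.3333 0.3772]
```

step_arm --increments '[{"offset":[-6,0,1],"spin":0},{"offset":[-12,0,2],"spin":0},{"offset":[-18,0,3],"spin":0},{"offset":[-24,0,3],"spin":-0.1},{"offset":[-30,0,2],"spin":-0.2},{"offset":[-36,0,0],"spin":-0.3},{"offset":[-42,1,-3],"spin":-0.387},{"offset":[-48,5,-6],"spin":-0.387},{"offset":[-52,10,-7.5],"spin":-0.387},{"offset":[-52.8,14.5,-7.5],"spin":-0.387},{"offset":[-52.8,15.3,-7.5],"spin":-0.387},{"offset":[-52.8,15.3,-7.5],"spin":-0.387}]' --claw 5

```text
clock: 10.62
position: [0.3912, 0.3091, 0.1008]
ee_rot: [-0.582, 0.589, -0.395, 0.398]
contact_force: [0.6, 0.9, 0.6]
opening: 0.585
```

Run:
```python
from h import *
go([.3953,.308,.013])
im=crop("side",(190,140,290,215),8,"v7")
```

```text
t 10.625 pos [0.3912 0.3091 0.1008] axes x [ 0.371 -0.928  0.008] y [-0.003 -0.01  -1.   ] z [ 0.928  0.371 -0.006] F [0.6 0.9 0.6] op 0.585 q [ 0.59  0.35  1.83 -0.01  0.97  1.78]
offset [0.18 8.78 0.39]
```

View pics/v7.png

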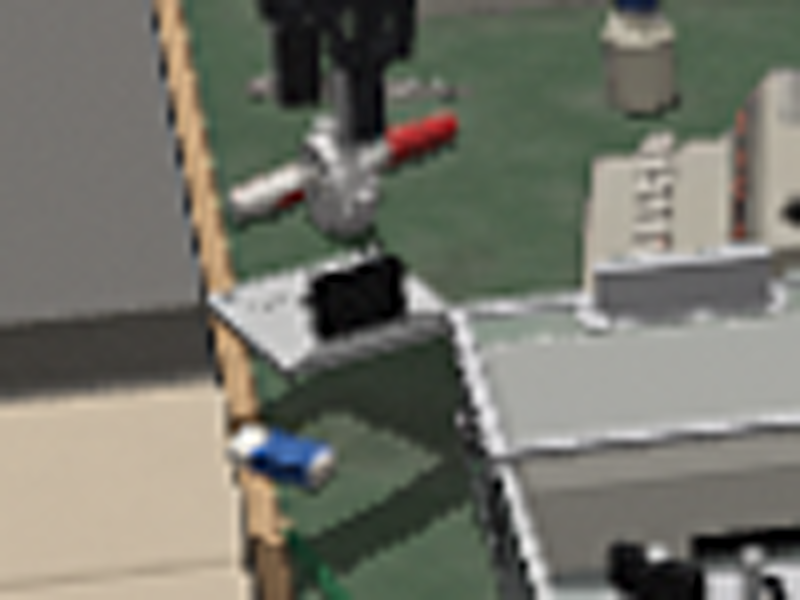

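step_arm --increments '[{"offset":[0.2,3,0.4],"spin":0},{"offset":[0.2,6,0.4],"spin":0},{"offset":[0.2,8,0.4],"spin":0},{"offset":[0.2,8.7,0.4],"spin":0},{"offset":[0.2,8.7,0.4],"spin":0}]'

```text
clock: 11.3
position: [0.398, 0.3083, 0.016]
ee_rot: [-0.583, 0.587, -0.395, 0.399]
contact_force: [0.2, 0.1, 0.1]
opening: 0.585
```

step_arm --increments '[{"offset":[0,0,0],"spin":0},{"offset":[0,0,0],"spin":0},{"offset":[0,0,0],"spin":0},{"offset":[0,0,0],"spin":0},{"offset":[0,0,0],"spin":0},{"offset":[0,0,0],"spin":0}]' --claw 0.5 --squeeze 40

```text
clock: 12.05
position: [0.3991, 0.3088, 0.0172]
ee_rot: [-0.584, 0.586, -0.395, 0.399]
contact_force: [0.0, -1.9, 6.5]
opening: 0.128
```

step_arm --increments '[{"offset":[0,-1,0],"spin":0},{"offset":[0,-3,0],"spin":0},{"offset":[0,-6,0],"spin":0},{"offset":[0,-10,0],"spin":0},{"offset":[0,-14,0],"spin":0},{"offset":[0,-14,0],"spin":0}]'

```text
clock: 12.8
position: [0.4005, 0.3111, 0.1609]
ee_rot: [0.587, -0.584, 0.394, -0.4]
contact_force: [-0.5, 0.1, -2.8]
opening: 0.134
```

Run:
```python
from h import *
p=[.5432,-.0211,-.0085]
go(feed(p,[0,-40,150])[0])
im=crop("side",(190,120,290,215),6,"v8")
```

```text
t 12.8 pos [0.4005 0.3111 0.1609] axes x [ 0.37  -0.929  0.005] y [ 0.01  -0.002 -1.   ] z [0.929 0.37  0.009] F [-0.5  0.1 -2.8] op 0.134 q [ 0.58  0.28  1.75 -0.01  1.11  1.78]
offset [39.84  1.29 -0.55]
```

View pics/v8.png

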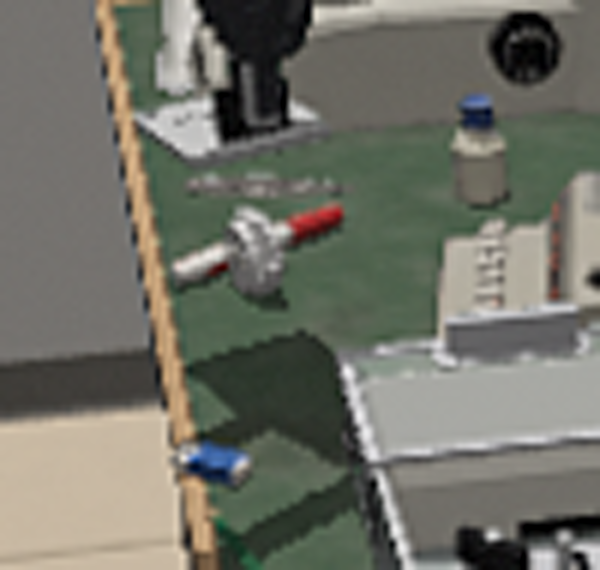

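step_arm --increments '[{"offset":[5,0,0],"spin":0},{"offset":[10,0,0],"spin":0.1},{"offset":[15,0,0],"spin":0.2},{"offset":[20,0,0],"spin":0.3},{"offset":[25,0,0],"spin":0.388},{"offset":[30,0,0],"spin":0.388},{"offset":[35,0,-0.3],"spin":0.388},{"offset":[38.5,0,-0.5],"spin":0.388},{"offset":[39.8,1.3,-0.5],"spin":0.388},{"offset":[39.8,1.3,-0.5],"spin":0.388},{"offset":[39.8,1.3,-0.5],"spin":0.388}]'

```text
clock: 14.22
position: [0.5405, -0.0601, 0.1473]
ee_rot: [-0.498, 0.498, -0.5, 0.504]
contact_force: [0.4, -0.1, -2.2]
opening: 0.13
```

Run:
```python
from h import *
p=[.5432,-.0211,-.0085]
o,r=st()
ims={n:env.snapshot(n) for n in C}
for n in C:cv2.imwrite(f"pics/{n}_3.png",ims[n])
m=feed(p,[0,-12,0])[0]
zt=o["position"][2]-.0172+.008
for k in(("side",),("top","side")):print(plate({n:ims[n] for n in k},.04325,.04,zt,(m[0],m[1],-.0085),(.012,.012,.04)))
print(m)
out=[]
for n,(a,b,c,d),s in(("top",(205,155,295,235),5),("side",(245,150,345,250),4)):
    im=cv2.resize(ims[n][b:d,a:c],None,fx=s,fy=s,interpolation=2);out.append(im)
cv2.imwrite("pics/v9.png",np.hstack(out))
```

```text
t 14.225 pos [ 0.5405 -0.0601  0.1473] axes x [-0.008 -1.     0.003] y [ 0.004 -0.003 -1.   ] z [ 1.    -0.008  0.004] F [ 0.4 -0.1 -2.2] op 0.13 q [-0.19  0.34  1.69 -0.    1.11  1.39]
[ 0.53732843 -0.02121073 -0.0464148 ]
[ 0.55508201 -0.02513961 -0.04691823]
[ 0.543098   -0.03309957  0.        ]
```

View pics/v9.png

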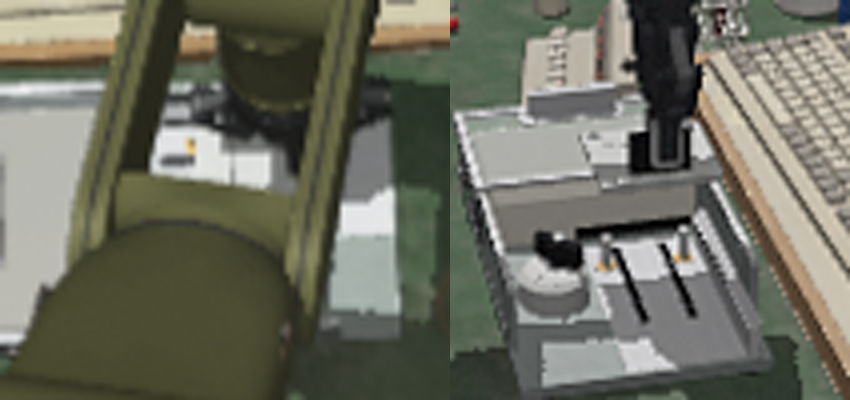

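Run:
```python
from h import *
p=[.5432,-.0211,-.0085]
o,r=st()
z0=o["position"][2]-.0172
im=cv2.imread("pics/side_3.png")
for (u,v) in((608,186),(722,176),(585,138)):print(np.round(w("side",(245+(u-450)/4-.4,150+v/4-.4),z0+.004),4))
for d in env.silhouettes("side","gauge")[:2]:print(d["conf"],d["extent"])
a,b,c,d=275,170,330,210;s=14
cand=cv2.resize(im[b:d,a:c],None,fx=s,fy=s,interpolation=2)
for dx,col in((0,(0,0,255)),(-.004,(0,255,0))):
    q=np.array([(-.04325,-.012),(.04325,-.012),(.04325,.068),(-.04325,.068)])
    x=r[:,2][:2];y=-r[:,0][:2]
    P=[np.r_[o["position"][:2]+(k[0]+dx)*x+k[1]*y,z0+.008] for k in q]
    cv2.polylines(cand,[((px("side",P)-[a,b]+.5)*s).astype(np.int32)],True,col,1)
cv2.imwrite("pics/v10.png",cand)
```

```text
t 14.325 pos [ 0.5412 -0.0601  0.1482] axes x [-0.008 -1.     0.003] y [ 0.006 -0.003 -1.   ] z [ 1.    -0.008  0.006] F [ 0.1  0.9 -0.6] op 0.131 q [-0.19  0.34  1.69 -0.    1.11  1.39]
[ 0.4993 -0.0665  0.135 ]
[ 0.5793 -0.0698  0.135 ]
[0.4975 0.0072 0.135 ]
0.64 [292.9, 189.0, 33.9, 18.4]
```

View pics/v10.png

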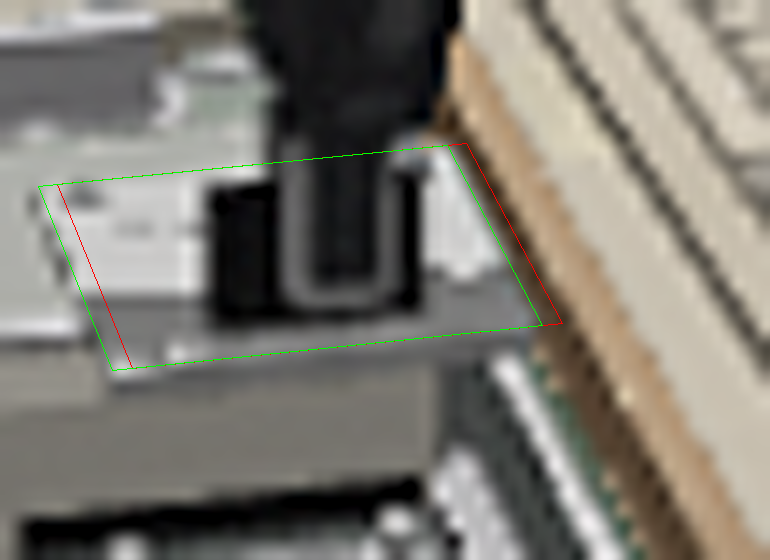

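step_arm --increments '[{"offset":[-0.1,2,0.3],"spin":0},{"offset":[-0.1,5,0.3],"spin":0},{"offset":[-0.1,8,0.3],"spin":0},{"offset":[-0.1,8,0.3],"spin":0},{"offset":[-0.1,9,0.3],"spin":0},{"offset":[-0.1,9.6,0.3],"spin":0},{"offset":[-0.1,9.6,0.3],"spin":0}]'

```text
clock: 15.25
position: [0.5452, -0.0596, 0.0526]
ee_rot: [-0.499, 0.497, -0.499, 0.504]
contact_force: [-0.6, 0.1, -1.6]
opening: 0.13
```

Run:
```python
from h import *
p=[.5432,-.0211,-.0085]
go(feed(p,[1.5,-38,38])[0])
```

```text
t 15.25 pos [ 0.5452 -0.0596  0.0526] axes x [-0.008 -1.     0.004] y [ 0.007 -0.004 -1.   ] z [ 1.    -0.007  0.007] F [-0.6  0.1 -1.6] op 0.13 q [-0.18  0.46  1.79 -0.    0.88  1.4 ]
offset [-0.05  1.46 -0.09]
```

step_arm --increments '[{"offset":[0,0.5,0],"spin":0},{"offset":[0,1,0],"spin":0},{"offset":[0,1.4,0],"spin":0},{"offset":[0,1.5,0],"spin":0}]'

```text
clock: 15.75
position: [0.545, -0.0596, 0.0372]
ee_rot: [-0.499, 0.497, -0.5, 0.504]
contact_force: [-0.2, -0.0, -2.1]
opening: 0.133
```

step_arm --increments '[{"offset":[0,0.1,0],"spin":0},{"offset":[0,0.2,0],"spin":0},{"offset":[0,0.3,0],"spin":0}]'

```text
clock: 16.12
position: [0.5452, -0.0597, 0.0352]
ee_rot: [-0.499, 0.497, -0.499, 0.504]
contact_force: [-3.1, 1.3, 14.1]
opening: 0.132
```

step_arm --increments '[{"offset":[0,-0.15,0],"spin":0},{"offset":[0,-0.15,0.1],"spin":0},{"offset":[0,-0.15,0.2],"spin":0},{"offset":[0,-0.15,0.2],"spin":0}]'

```text
clock: 16.62
position: [0.5465, -0.0596, 0.0364]
ee_rot: [-0.499, 0.498, -0.5, 0.504]
contact_force: [-1.4, 0.1, -0.5]
opening: 0.132
```

step_arm --increments '[{"offset":[0,0,0.1],"spin":0},{"offset":[0,0,0.15],"spin":0},{"offset":[0,0,0.15],"spin":0}]'

```text
clock: 17.0
position: [0.5467, -0.0597, 0.0361]
ee_rot: [-0.498, 0.498, -0.5, 0.503]
contact_force: [-4.9, -1.6, 1.2]
opening: 0.132
```

step_arm --increments '[{"offset":[0,0.1,-0.08],"spin":0},{"offset":[0,0.1,-0.08],"spin":0}]'

```text
clock: 17.25
position: [0.5466, -0.0595, 0.0353]
ee_rot: [-0.498, 0.498, -0.5, 0.504]
contact_force: [-1.9, 0.4, 0.5]
opening: 0.13
```

step_arm --increments '[{"offset":[0,0,0],"spin":0},{"offset":[0,0,0],"spin":0},{"offset":[0,0,0],"spin":0},{"offset":[0,-1,0],"spin":0},{"offset":[0,-3,0],"spin":0},{"offset":[0,-6,0],"spin":0},{"offset":[0,-9,0],"spin":0},{"offset":[0,-12,0],"spin":0},{"offset":[5,-16,0],"spin":0},{"offset":[10,-18,0],"spin":0},{"offset":[15,-18,0],"spin":0},{"offset":[20,-18,0],"spin":0},{"offset":[20,-18,0],"spin":0}]' --claw 3.5

```text
clock: 18.88
position: [0.5445, -0.2627, 0.2167]
ee_rot: [-0.497, 0.497, -0.5, 0.506]
contact_force: [0.9, 0.6, -0.1]
opening: 0.411
```

Run:
```python
from h import *
st()
ims={n:env.snapshot(n) for n in C}
for n in C:cv2.imwrite(f"pics/{n}_4.png",ims[n])
out=[]
for n,(a,b,c,d),s in(("top",(190,165,280,230),8),("side",(240,170,345,260),5)):
    im=cv2.resize(ims[n][b:d,a:c],None,fx=s,fy=s,interpolation=2);out.append(im)
cv2.imwrite("pics/v11.png",out[0]);cv2.imwrite("pics/v11s.png",out[1])
for n in C:
    m=[.542,-.031];print(n,plate({n:ims[n]},.04325,.04,.026,(*m,-.0085),(.008,.01,.04)))
    d=env.spot_point(n,"guide_wing");print(n,[(round(k["conf"],2),w(n,k["position"],.057)) for k in d])
    d=env.spot_point(n,"gauge");print(n,[(round(k["conf"],2),w(n,k["position"],.018)) for k in d])
```

```text
t 18.875 pos [ 0.5445 -0.2627  0.2167] axes x [-0.012 -1.     0.005] y [ 0.005 -0.005 -1.   ] z [ 1.    -0.012  0.005] F [ 0.9  0.6 -0.1] op 0.411 q [-0.52  0.35  1.47 -0.    1.31  1.06]
side [ 0.54298674 -0.04095399 -0.02544702]
side [(0.71, array([ 0.47441034, -0.01030662,  0.057     ]))]
side [(0.7, array([ 0.53860656, -0.02647331,  0.018     ]))]
top [ 0.53992036 -0.03083388 -0.03083589]
top []
top [(0.57, array([ 0.54316328, -0.03297603,  0.018     ]))]
```

View pics/v11.png

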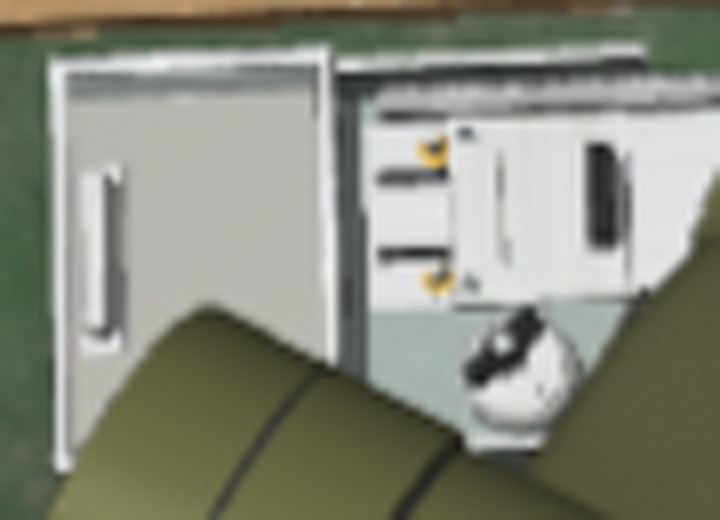

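Run:
```python
from h import *
p=[.5425,-.0211,-.0085]
im=cv2.imread("pics/top_4.png")
print("bolt",feed(p,[-71.23,8,57]),w("top",(190+505/8-.5,165+348/8-.5),.06))
e=[w("top",(190+u/8-.5,165+v/8-.5),.066) for u,v in((470,375),(540,320))];print(e,np.arctan2(*(e[1]-e[0])[1::-1]))
g=cv2.cvtColor(im,6)[200:218,245:265];print(g)
```

```text
bolt [[ 0.47134057 -0.01249484  0.057     ]] [ 0.46960291 -0.0144855   0.06      ]
[array([0.4570151 , 0.00088656, 0.066     ]), array([ 0.48014906, -0.03053279,  0.066     ])] -0.9361232601817673
[[145 183 190 137 145 212 223 222 224 223 222 222 221 222 222 224 222 222
  221 221]
 [212 188 194 185 171 218 225 224 227 226 224 224 214 213 215 216 212 208
  203 201]
 [217 196 198 197 197 198 199 206 213 212 204 201 180 175 188 187 180 174
  159 155]
 [202 166 126 119 120 123 123 135 151 137 100  90 147 158 172 174 174 174
  175 174]
 [176 175 173 175 177 174 171 175 151  96  52  45 134 158 171 174 173 174
  174 174]
 [175 174 173 175 176 175 157 163 100  50  47  44  60 135 161 172 175 175
  175 173]
 [175 175 173 174 175 170 139 142  98  56  43  47  84 183 158 158 173 175
  175 175]
 [176 175 174 171 188 139 128 205 162  76  39  84 159 220 184 144 153 172
  175 174]
 [176 174 173 173 184  97  97 182 156  71  54 156 220 224 210 168 124 166
  174 175]
 [175 174 174 163 119  61  43  85  52  33  75 213 224 223 223 170 136 150
  172 160]
 [175 175 164 104  55  46  41  36  43  71 125 214 223 223 222 162 141 105
  157 117]
 [176 176 155  77  46  38  44  90  99 157 189 220 223 222 222 169 142 105
  120  84]
 [175 175 174  96  41  43 139 180 180 219 224 224 215 221 221 185 136  99
   77  74]
 [174 174 174 139 128 148 219 226 224 224 224 223 180 218 198 169 105  81
   75  78]
 [173 173 173 177 194 219 225 225 225 224 222 223 187 199 160 148  87  69
   75  80]
 [172 171 173 177 168 192 213 219 221 221 220 219 215 164 154 109  74  74
   79  82]
 [169 172 174 175 138 153 182 193 202 202 204 196 172 158 117  74  71  78
   81  83]
 [138 154 173 176 149 127 152 157 158 162 162 156 134 112  75  69  76  81
   83  84]]
```

step_arm --increments '[{"offset":[-5,1,-1.5],"spin":0.15},{"offset":[-10,2,-3],"spin":0.3},{"offset":[-15,4,-4.6],"spin":0.45},{"offset":[-20,6,-6.2],"spin":0.6},{"offset":[-24,8,-7.5],"spin":0.75},{"offset":[-24.9,9.6,-7.7],"spin":0.92},{"offset":[-24.9,9.6,-7.7],"spin":0.92},{"offset":[-24.9,9.6,-7.7],"spin":0.92},{"offset":[-24.9,9.6,-7.7],"spin":0.92}]'

```text
clock: 20.3
position: [0.4702, -0.0089, 0.1199]
ee_rot: [-0.226, 0.223, -0.669, 0.672]
contact_force: [-0.5, -0.4, 0.2]
opening: 0.407
```

Run:
```python
from h import *
go([.4708,-.013,.049])
crop("side",(235,160,335,245),8,"v12")
print(px("side",[[.4708,-.013,.057]]))
```

```text
t 20.3 pos [ 0.4702 -0.0089  0.1199] axes x [-0.798 -0.602 -0.003] y [ 0.006 -0.003 -1.   ] z [ 0.602 -0.798  0.006] F [-0.5 -0.4  0.2] op 0.407 q [-0.11  0.28  1.88 -0.    0.98  2.39]
offset [0.22 7.09 0.32]
[[271.14995727 211.89865045]]
```

View pics/v12.png

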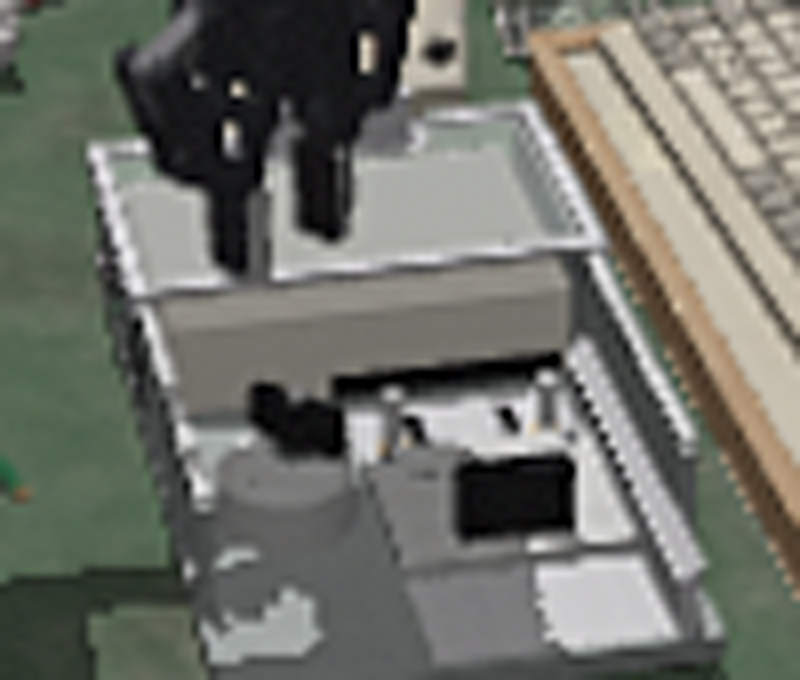

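step_arm --increments '[{"offset":[0.2,2,0.3],"spin":0},{"offset":[0.2,4,0.3],"spin":0},{"offset":[0.2,6,0.3],"spin":0},{"offset":[0.2,7,0.3],"spin":0},{"offset":[0.2,7,0.3],"spin":0}]'

```text
clock: 20.98
position: [0.4704, -0.0131, 0.0495]
ee_rot: [-0.225, 0.223, -0.669, 0.672]
contact_force: [0.9, 0.1, 0.7]
opening: 0.412
```

step_arm --increments '[{"offset":[0,0,0],"spin":0},{"offset":[0,0,0],"spin":0},{"offset":[0,0,0],"spin":0},{"offset":[0,0,0],"spin":0},{"offset":[0,0,0],"spin":0}]' --claw 0.5 --squeeze 30

```text
clock: 21.6
position: [0.4718, -0.0132, 0.0502]
ee_rot: [-0.226, 0.222, -0.669, 0.673]
contact_force: [2.8, 1.4, 6.3]
opening: 0.106
```

Run:
```python
from h import *
o,r=st();print(o["wrist_torque"])
```

```text
t 21.6 pos [ 0.4718 -0.0132  0.0502] axes x [-0.799 -0.601 -0.004] y [ 0.007 -0.003 -1.   ] z [ 0.601 -0.799  0.007] F [2.8 1.4 6.3] op 0.106 q [-0.12  0.39  1.95 -0.    0.79  2.38]
[ 0.020797   -0.37735122  0.13816771]
```

step_arm --increments '[{"offset":[0,0,0],"spin":-0.1},{"offset":[0,0,0],"spin":-0.2},{"offset":[0,0,0],"spin":-0.3},{"offset":[0,0,0],"spin":-0.4},{"offset":[0,0,0],"spin":-0.5},{"offset":[0,0,0],"spin":-0.6},{"offset":[0,0,0],"spin":-0.7},{"offset":[0,0,0],"spin":-0.8},{"offset":[0,0,0],"spin":-0.88},{"offset":[0,0,0],"spin":-0.95},{"offset":[0,0,0],"spin":-0.98},{"offset":[0,0,0],"spin":-0.98}]'

```text
clock: 23.1
position: [0.4714, -0.0144, 0.0502]
ee_rot: [0.514, -0.513, 0.483, -0.489]
contact_force: [0.4, -4.8, 2.1]
opening: 0.107
```

```bash
cat >> h.py <<'E'
def wing():
    o,r=st();a=np.arctan2(r[1,0],r[0,0]);t=(a+np.pi/2+.0085+np.pi/2)%np.pi-np.pi/2
    print("turn",round(t,4),"torque",np.round(o["wrist_torque"],3))
E
python3 - <<'E'
from h import *
wing()
E
```

```text
t 23.1 pos [ 0.4714 -0.0144  0.0502] axes x [ 0.055 -0.998  0.006] y [ 0.006 -0.005 -1.   ] z [0.998 0.055 0.006] F [ 0.4 -4.8  2.1] op 0.107 q [-0.12  0.39  1.95 -0.01  0.79  1.4 ]
turn 0.0636 torque [-0.743 -0.186 -0.053]
```

step_arm --increments '[{"offset":[0.05,0,0],"spin":-0.03},{"offset":[0.1,0,0],"spin":-0.06},{"offset":[0.1,0,0],"spin":-0.09},{"offset":[0.1,0,0],"spin":-0.09}]'

```text
clock: 23.6
position: [0.4713, -0.0147, 0.0502]
ee_rot: [0.535, -0.535, 0.46, -0.465]
contact_force: [2.0, 4.3, 1.9]
opening: 0.107
```

```bash
python3 -c "
from h import *
wing()"
```

```text
t 23.6 pos [ 0.4713 -0.0147  0.0502] axes x [ 0.146 -0.989  0.005] y [ 0.006 -0.004 -1.   ] z [0.989 0.146 0.006] F [2.  4.3 1.9] op 0.107 q [-0.12  0.39  1.95 -0.    0.79  1.31]
turn 0.1546 torque [ 0.975 -0.392 -0.048]
```

step_arm --increments '[{"offset":[0,0,0],"spin":-0.02},{"offset":[0,0,0],"spin":-0.03},{"offset":[0,0,0],"spin":-0.03}]'

```text
clock: 23.98
position: [0.4714, -0.0147, 0.0502]
ee_rot: [0.542, -0.542, 0.451, -0.457]
contact_force: [1.8, 2.9, 2.6]
opening: 0.106
```

```bash
python3 -c "
from h import *
wing()"
```

```text
t 23.975 pos [ 0.4714 -0.0147  0.0502] axes x [ 0.176 -0.984  0.005] y [ 0.006 -0.004 -1.   ] z [0.984 0.176 0.005] F [1.8 2.9 2.6] op 0.106 q [-0.12  0.39  1.95 -0.    0.79  1.28]
turn 0.1851 torque [ 0.652 -0.377 -0.039]
```

step_arm --increments '[{"offset":[0,0,0],"spin":-0.02},{"offset":[0,0,0],"spin":-0.025},{"offset":[0,0,0],"spin":-0.025}]'

```text
clock: 24.35
position: [0.4714, -0.0147, 0.0502]
ee_rot: [0.548, -0.548, 0.444, -0.45]
contact_force: [1.5, 2.4, 2.4]
opening: 0.107
```

```bash
python3 -c "
from h import *
wing()"
```

```text
t 24.35 pos [ 0.4714 -0.0147  0.0502] axes x [ 0.2   -0.98   0.005] y [ 0.006 -0.004 -1.   ] z [0.98  0.2   0.005] F [1.5 2.4 2.4] op 0.107 q [-0.12  0.39  1.95 -0.    0.79  1.25]
turn 0.2101 torque [ 0.527 -0.387 -0.125]
```

step_arm --increments '[{"offset":[0,0,0],"spin":-0.015},{"offset":[0,0,0],"spin":-0.02},{"offset":[0,0,0],"spin":-0.02}]'

```text
clock: 24.72
position: [0.4713, -0.0147, 0.0502]
ee_rot: [0.552, -0.552, 0.439, -0.444]
contact_force: [2.1, 1.8, 1.8]
opening: 0.11
```

```bash
python3 -c "
from h import *
wing()"
```

```text
t 24.725 pos [ 0.4713 -0.0147  0.0502] axes x [ 0.22  -0.975  0.006] y [ 0.006 -0.004 -1.   ] z [0.975 0.22  0.005] F [2.1 1.8 1.8] op 0.11 q [-0.12  0.39  1.95 -0.    0.79  1.23]
turn 0.2303 torque [ 0.567 -0.371 -0.048]
```

step_arm --increments '[{"offset":[0,0,0],"spin":0},{"offset":[0,0,0],"spin":0},{"offset":[0,0,0],"spin":0},{"offset":[0,0,0],"spin":0},{"offset":[0,-1,0],"spin":0},{"offset":[0,-3,0],"spin":0},{"offset":[0,-6,0],"spin":0},{"offset":[1,-9,1],"spin":0},{"offset":[4,-10,4],"spin":0.1},{"offset":[5.9,-10,6],"spin":0.23},{"offset":[5.9,-9,6],"spin":0.23},{"offset":[5.9,-7,6],"spin":0.23},{"offset":[5.9,-7,6],"spin":0.23}]' --claw 3.5

```text
clock: 26.35
position: [0.5393, -0.0579, 0.1191]
ee_rot: [-0.498, 0.499, -0.501, 0.503]
contact_force: [-0.5, 0.3, 0.6]
opening: 0.413
```

Run:
```python
from h import *
go([.5425,-.0595,.036])
crop("side",(235,170,335,245),8,"v13")
```

```text
t 26.35 pos [ 0.5393 -0.0579  0.1191] axes x [-0.007 -1.     0.003] y [ 0.    -0.003 -1.   ] z [ 1.    -0.007  0.   ] F [-0.5  0.3  0.6] op 0.413 q [-0.18  0.37  1.73 -0.    1.04  1.4 ]
offset [0.13 8.31 0.32]
```

View pics/v13.png

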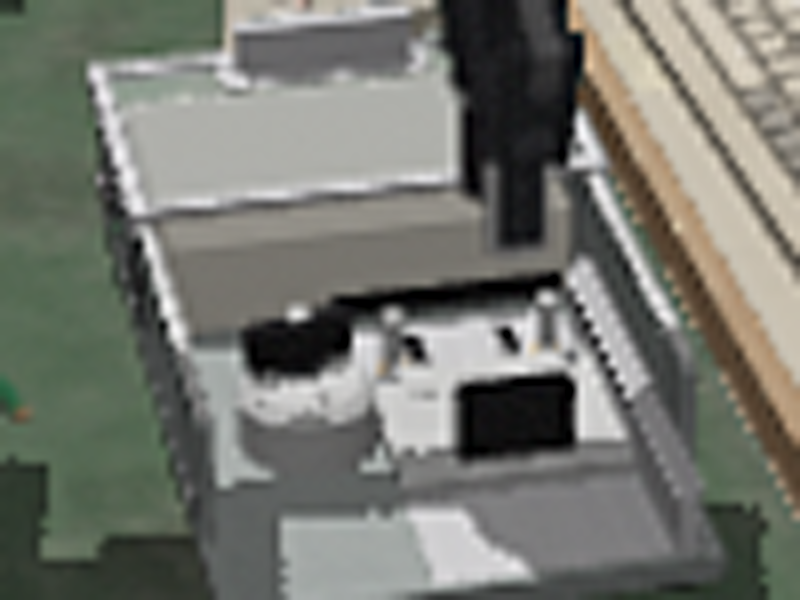

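step_arm --increments '[{"offset":[0.1,3,0.3],"spin":0},{"offset":[0.1,6,0.3],"spin":0},{"offset":[0.1,7.8,0.3],"spin":0},{"offset":[0.1,8.3,0.3],"spin":0},{"offset":[0.1,8.3,0.3],"spin":0}]'

```text
clock: 27.02
position: [0.5437, -0.0593, 0.0376]
ee_rot: [-0.498, 0.499, -0.5, 0.503]
contact_force: [0.2, -0.2, 0.4]
opening: 0.408
```

step_arm --increments '[{"offset":[0,0,0],"spin":0},{"offset":[0,0,0],"spin":0},{"offset":[0,0,0],"spin":0},{"offset":[0,0,0],"spin":0},{"offset":[0,0,0],"spin":0}]' --claw 0.5 --squeeze 40

```text
clock: 27.65
position: [0.5446, -0.0594, 0.0388]
ee_rot: [-0.499, 0.498, -0.499, 0.504]
contact_force: [-0.9, -0.2, 6.4]
opening: 0.13
```

step_arm --increments '[{"offset":[0.3,0,0],"spin":0},{"offset":[0.6,0,0],"spin":0},{"offset":[1,0,0],"spin":0}]'

```text
clock: 28.02
position: [0.5444, -0.0693, 0.0388]
ee_rot: [-0.499, 0.498, -0.5, 0.504]
contact_force: [0.8, 1.0, 0.7]
opening: 0.127
```

step_arm --increments '[{"offset":[0.8,0,0],"spin":0},{"offset":[1.6,0,0],"spin":0},{"offset":[2.4,0,0],"spin":0},{"offset":[3.2,0,0],"spin":0},{"offset":[4,0,0],"spin":0},{"offset":[4.8,0,0],"spin":0},{"offset":[5.6,0,0],"spin":0},{"offset":[6.4,0,0],"spin":0},{"offset":[7.2,0,0],"spin":0},{"offset":[8,0,0],"spin":0},{"offset":[8,0,0],"spin":0}]'

```text
clock: 29.4
position: [0.5441, -0.1501, 0.0391]
ee_rot: [-0.499, 0.498, -0.5, 0.504]
contact_force: [0.1, 0.6, -1.0]
opening: 0.13
```

Run:
```python
from h import *
st()
ims={n:env.snapshot(n) for n in C}
for n in C:cv2.imwrite(f"pics/{n}_5.png",ims[n])
crop("side",(235,170,335,260),6,"v14",ims["side"])
```

```text
t 29.4 pos [ 0.5441 -0.1501  0.0391] axes x [-0.008 -1.     0.003] y [ 0.005 -0.003 -1.   ] z [ 1.    -0.008  0.005] F [ 0.1  0.6 -1. ] op 0.13 q [-0.34  0.5   1.76 -0.    0.87  1.24]
```

View pics/v14.png

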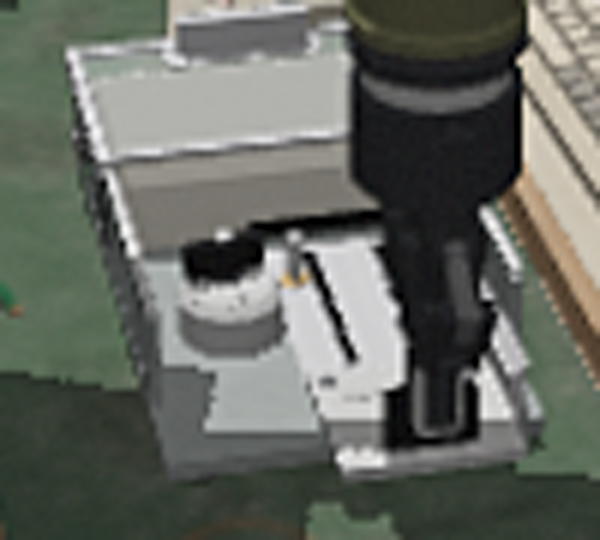

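step_arm --increments '[{"offset":[0.5,-2,0],"spin":0},{"offset":[0.5,-6,0],"spin":0},{"offset":[0,-10,0],"spin":0},{"offset":[-2,-13,0],"spin":0},{"offset":[-7,-13,-1],"spin":0},{"offset":[-12,-13,-2],"spin":0},{"offset":[-17,-13,-3.5],"spin":0},{"offset":[-22,-13,-5],"spin":-0.1},{"offset":[-27,-13,-7],"spin":-0.2},{"offset":[-32,-13,-9],"spin":-0.3},{"offset":[-37,-13,-11],"spin":-0.387},{"offset":[-42,-13,-13],"spin":-0.387},{"offset":[-45.7,-13,-14.3],"spin":-0.387},{"offset":[-45.7,-13,-14.3],"spin":-0.387},{"offset":[-45.7,-13,-14.3],"spin":-0.387}]'

```text
clock: 31.38
position: [0.4029, 0.3087, 0.1667]
ee_rot: [-0.585, 0.586, -0.394, 0.398]
contact_force: [-0.4, -0.3, -2.4]
opening: 0.129
```

Run:
```python
from h import *
go([.405,.308,.026])
```

```text
t 31.375 pos [0.4029 0.3087 0.1667] axes x [ 0.372 -0.928  0.005] y [ 0.005 -0.004 -1.   ] z [0.928 0.372 0.003] F [-0.4 -0.3 -2.4] op 0.129 q [ 0.57  0.27  1.74 -0.01  1.13  1.77]
offset [ 0.07 14.08  0.13]
```

step_arm --increments '[{"offset":[0.1,4,0.1],"spin":0},{"offset":[0.1,8,0.1],"spin":0},{"offset":[0.1,11,0.1],"spin":0},{"offset":[0.1,13,0.1],"spin":0},{"offset":[0.1,14,0.1],"spin":0},{"offset":[0.1,14.2,0.1],"spin":0},{"offset":[0.1,14.4,0.1],"spin":0},{"offset":[0.1,14.6,0.1],"spin":0}]'

```text
clock: 32.38
position: [0.4055, 0.3079, 0.0215]
ee_rot: [0.586, -0.585, 0.394, -0.399]
contact_force: [-0.2, -0.6, -1.4]
opening: 0.13
```

step_arm --increments '[{"offset":[0,0.1,0],"spin":0},{"offset":[0,0.15,0],"spin":0},{"offset":[0,0.15,0],"spin":0}]'

```text
clock: 32.75
position: [0.4055, 0.3079, 0.0208]
ee_rot: [0.586, -0.585, 0.394, -0.399]
contact_force: [-0.8, -2.5, 6.3]
opening: 0.13
```

step_arm --increments '[{"offset":[0,0,0],"spin":0},{"offset":[0,0,0],"spin":0},{"offset":[0,0,0],"spin":0},{"offset":[0,0,0],"spin":0},{"offset":[0,-2,0],"spin":0},{"offset":[0,-6,0],"spin":0},{"offset":[0,-11,0],"spin":0},{"offset":[0,-16,0],"spin":0},{"offset":[5,-20,-1],"spin":0.1},{"offset":[11,-20,-2],"spin":0.2},{"offset":[17,-20,-2],"spin":0.387},{"offset":[22,-20,-2],"spin":0.387},{"offset":[27,-20,-3],"spin":0.387},{"offset":[27,-20,-3],"spin":0.387}]' --claw 3.5

```text
clock: 34.5
position: [0.4775, 0.0436, 0.2219]
ee_rot: [-0.498, 0.497, -0.5, 0.505]
contact_force: [0.1, 0.4, 0.4]
opening: 0.41
```

```bash
cat >> h.py <<'E'
def carriers(ims,guess,z=.006,b=(.012,.012,.3),cams=("top","side")):
    for g in guess:
        for k in [(c,) for c in cams]+([cams] if len(cams)>1 else []):
            print(np.round(g,3),k,np.round(plate({n:ims[n] for n in k},.042,.03,z,g,b),4))
E
python3 - <<'E'
from h import *
st()
ims={n:env.snapshot(n) for n in C}
for n in C:cv2.imwrite(f"pics/{n}_6.png",ims[n])
for n in C:
    for t in("gauge","carrier","dropper_bottle"):print(n,t,[(round(d["conf"],2),np.round(w(n,d["position"],0),3)) for d in env.spot_point(n,t)])
    for d in env.silhouettes(n,"carrier")[:3]:print(n,round(d["conf"],2),d["extent"])
carriers(ims,[(.46,-.409,0),(.55,-.277,0),(.405,-.273,0)])
E
```

```text
t 34.5 pos [0.4775 0.0436 0.2219] axes x [-0.011 -1.     0.004] y [ 0.007 -0.004 -1.   ] z [ 1.    -0.011  0.007] F [0.1 0.4 0.4] op 0.41 q [ 0.01  0.18  1.71 -0.    1.24  1.59]
side gauge [(0.54, array([0.396, 0.347, 0.   ]))]
side carrier [(0.94, array([ 0.458, -0.417, -0.   ])), (0.93, array([ 0.546, -0.279,  0.   ])), (0.73, array([ 0.411, -0.275,  0.   ]))]
side dropper_bottle [(0.66, array([ 0.558, -0.513,  0.   ]))]
side 0.85 [267.4, 286.1, 37.5, 24.4]
side 0.85 [300.1, 322.4, 44.1, 24.0]
side 0.81 [320.2, 280.8, 35.9, 20.3]
top gauge [(0.65, array([0.387, 0.332, 0.   ]))]
top carrier [(0.84, array([ 0.411, -0.289,  0.   ])), (0.83, array([ 0.544, -0.286,  0.   ])), (0.81, array([ 0.455, -0.407,  0.   ]))]
top dropper_bottle [(0.58, array([ 0.554, -0.52 ,  0.   ]))]
top 0.84 [325.5, 187.5, 17.8, 18.8]
top 0.78 [328.8, 225.0, 19.6, 23.0]
top 0.55 [361.4, 212.1, 19.9, 25.6]
[ 0.46  -0.409  0.   ] ('top',) [ 0.4568 -0.4064  0.0215]
[ 0.46  -0.409  0.   ] ('side',) [ 0.4599 -0.4066  0.0231]
[ 0.46  -0.409  0.   ] ('top', 'side') [ 0.4589 -0.4064  0.0282]
[ 0.55  -0.277  0.   ] ('top',) [ 0.5476 -0.2826 -0.0499]
[ 0.55  -0.277  0.   ] ('side',) [ 0.551  -0.2826 -0.0846]
[ 0.55  -0.277  0.   ] ('top', 'side') [ 0.5494 -0.2825 -0.0824]
[ 0.405 -0.273  0.   ] ('top',) [ 0.4109 -0.2773  0.063 ]
[ 0.405 -0.273  0.   ] ('side',) [ 0.4139 -0.277   0.0701]
[ 0.405 -0.273  0.   ] ('top', 'side') [ 0.4121 -0.2768  0.0733]
```

step_arm --increments '[{"offset":[5,0,1],"spin":0},{"offset":[10,0,2],"spin":0},{"offset":[15,0,3.5],"spin":0},{"offset":[20,2,5],"spin":0.067},{"offset":[25,5,6.5],"spin":0.067},{"offset":[30,9,7.4],"spin":0.067},{"offset":[32.5,13,7.5],"spin":0.067},{"offset":[32.5,14.4,7.5],"spin":0.067},{"offset":[32.5,14.4,7.5],"spin":0.067},{"offset":[32.5,14.4,7.5],"spin":0.067}]' --claw 6.8

```text
clock: 36.25
position: [0.5524, -0.2772, 0.0809]
ee_rot: [-0.484, 0.481, -0.514, 0.52]
contact_force: [0.4, -0.3, -0.5]
opening: 0.794
```

Run:
```python
from h import *
go([.5494,-.2825,.004])
for d in env.spot_point("side","carrier"):print(d["conf"],d["position"])
s=env.snapshot("side");carriers({"side":s},[(.551,-.2826,-.08)],cams=("side",),b=(.01,.01,.1))
```

```text
t 36.25 pos [ 0.5524 -0.2772  0.0809] axes x [-0.069 -0.998  0.003] y [ 0.009 -0.004 -1.   ] z [ 0.998 -0.069  0.009] F [ 0.4 -0.3 -0.5] op 0.794 q [-0.53  0.5   1.61  0.    1.02  1.11]
offset [ 0.53  7.69 -0.33]
0.94 [298.2, 323.9]
0.93 [319.5, 280.5]
0.73 [266.9, 286.8]
[ 0.551 -0.283 -0.08 ] ('side',) [ 0.5499 -0.2828 -0.0761]
```

step_arm --increments '[{"offset":[0.5,2,-0.3],"spin":0},{"offset":[0.5,5,-0.3],"spin":0},{"offset":[0.5,7,-0.3],"spin":0},{"offset":[0.5,7.7,-0.3],"spin":0},{"offset":[0.5,7.9,-0.3],"spin":0},{"offset":[0.5,8,-0.3],"spin":0},{"offset":[0.5,8,-0.3],"spin":0}]'

```text
clock: 37.22
position: [0.5506, -0.2829, 0.0022]
ee_rot: [-0.484, 0.481, -0.513, 0.521]
contact_force: [-0.5, -0.4, 0.7]
opening: 0.796
```

step_arm --increments '[{"offset":[0,0.1,0],"spin":0},{"offset":[0,0.2,0],"spin":0},{"offset":[0,0.2,0],"spin":0}]'

```text
clock: 37.6
position: [0.5506, -0.2829, 0.0002]
ee_rot: [-0.484, 0.481, -0.513, 0.521]
contact_force: [-0.8, 0.4, -0.8]
opening: 0.797
```

step_arm --increments '[{"offset":[0,0.1,0],"spin":0},{"offset":[0,0.2,0],"spin":0},{"offset":[0,0.2,0],"spin":0}]'

```text
clock: 37.98
position: [0.5505, -0.2828, -0.002]
ee_rot: [-0.484, 0.481, -0.513, 0.521]
contact_force: [-0.8, 0.1, 0.1]
opening: 0.795
```

step_arm --increments '[{"offset":[0,0.1,0],"spin":0},{"offset":[0,0.2,0],"spin":0},{"offset":[0,0.2,0],"spin":0}]'

```text
clock: 38.35
position: [0.5504, -0.2828, -0.0041]
ee_rot: [-0.484, 0.481, -0.513, 0.521]
contact_force: [-0.2, -0.3, -0.4]
opening: 0.797
```

step_arm --increments '[{"offset":[0,0.1,0],"spin":0},{"offset":[0,0.2,0],"spin":0},{"offset":[0,0.2,0],"spin":0}]'

```text
clock: 38.72
position: [0.5504, -0.2828, -0.0062]
ee_rot: [-0.484, 0.481, -0.513, 0.521]
contact_force: [0.7, -0.1, 0.3]
opening: 0.796
```

step_arm --increments '[{"offset":[0,-0.15,0],"spin":0},{"offset":[0,-0.15,0],"spin":0}]'

```text
clock: 38.98
position: [0.5505, -0.2828, -0.0045]
ee_rot: [-0.484, 0.481, -0.513, 0.521]
contact_force: [0.4, 0.5, -1.1]
opening: 0.799
```

step_arm --increments '[{"offset":[0,0,0],"spin":0},{"offset":[0,0,0],"spin":0},{"offset":[0,0,0],"spin":0},{"offset":[0,0,0],"spin":0}]' --claw 5.5 --squeeze 30

```text
clock: 39.48
position: [0.5506, -0.2829, -0.0042]
ee_rot: [-0.484, 0.481, -0.513, 0.521]
contact_force: [-0.9, 1.1, 6.2]
opening: 0.688
```

step_arm --increments '[{"offset":[0,-0.5,0],"spin":0},{"offset":[0,-2,0],"spin":0},{"offset":[0,-5,0],"spin":0},{"offset":[0,-8,0],"spin":0},{"offset":[0,-8,0],"spin":0}]'

```text
clock: 40.1
position: [0.5519, -0.2838, 0.0791]
ee_rot: [-0.485, 0.48, -0.511, 0.523]
contact_force: [-0.2, -0.2, -0.1]
opening: 0.689
```

Run:
```python
from h import *
o,r=st()
p=[.5425,-.0222,-.0085]
for x in(-10,0):go(feed(p,[x,-66,60])[0])
ims={n:env.snapshot(n) for n in C}
for n in C:cv2.imwrite(f"pics/{n}_7.png",ims[n])
z0=o["position"][2]+.005+.006;yaw=np.arctan2(r[1,0],r[0,0])+np.pi/2
carriers({"side":ims["side"]},[(*o["position"][:2],yaw)],z=z0,cams=("side",),b=(.007,.007,.02));print(yaw,z0)
```

```text
t 40.1 pos [ 0.5519 -0.2838  0.0791] axes x [-0.069 -0.998  0.007] y [ 0.017 -0.008 -1.   ] z [ 0.997 -0.069  0.017] F [-0.2 -0.2 -0.1] op 0.689 q [-0.54  0.5   1.61  0.    1.01  1.1 ]
t 40.1 pos [ 0.5519 -0.2838  0.0791] axes x [-0.069 -0.998  0.007] y [ 0.017 -0.008 -1.   ] z [ 0.997 -0.069  0.017] F [-0.2 -0.2 -0.1] op 0.689 q [-0.54  0.5   1.61  0.    1.01  1.1 ]
offset [-19.39   1.71  -3.38]
t 40.1 pos [ 0.5519 -0.2838  0.0791] axes x [-0.069 -0.998  0.007] y [ 0.017 -0.008 -1.   ] z [ 0.997 -0.069  0.017] F [-0.2 -0.2 -0.1] op 0.689 q [-0.54  0.5   1.61  0.    1.01  1.1 ]
offset [-19.45   1.73  -2.38]
[ 0.552 -0.284 -0.069] ('side',) [ 0.553  -0.2834 -0.0513]
-0.06927909935309051 0.09011783646840552
```

step_arm --increments '[{"offset":[-4,0,-1],"spin":0},{"offset":[-9,0,-2],"spin":-0.03},{"offset":[-14,0,-3],"spin":-0.06},{"offset":[-18,0,-3.2],"spin":-0.061},{"offset":[-19.4,0.5,-3.2],"spin":-0.061},{"offset":[-19.4,1.2,-3.2],"spin":-0.061},{"offset":[-19.4,1.2,-3.2],"spin":-0.061},{"offset":[-19.4,1.2,-3.2],"spin":-0.061}]'

```text
clock: 41.2
position: [0.5315, -0.088, 0.0626]
ee_rot: [-0.499, 0.496, -0.498, 0.507]
contact_force: [0.7, -0.3, -1.2]
opening: 0.686
```

Run:
```python
from h import *
p=[.5425,-.0222,-.0085]
go(feed(p,[-8,-66,24])[0])
```

```text
t 41.2 pos [ 0.5315 -0.088   0.0626] axes x [-0.01  -1.     0.005] y [ 0.011 -0.006 -1.   ] z [ 1.    -0.01   0.011] F [ 0.7 -0.3 -1.2] op 0.686 q [-0.24  0.44  1.8  -0.    0.89  1.34]
offset [-0.02  3.86  0.2 ]
```

step_arm --increments '[{"offset":[0,1.5,0.2],"spin":0},{"offset":[0,3,0.2],"spin":0},{"offset":[0,3.8,0.2],"spin":0},{"offset":[0,3.8,0.2],"spin":0},{"offset":[0,3.8,0.4],"spin":0},{"offset":[0,3.8,0.6],"spin":0},{"offset":[0,3.8,0.7],"spin":0},{"offset":[0,3.8,0.7],"spin":0}]'

```text
clock: 42.2
position: [0.5393, -0.0883, 0.025]
ee_rot: [-0.499, 0.496, -0.498, 0.507]
contact_force: [-0.1, -0.3, 0.0]
opening: 0.685
```

step_arm --increments '[{"offset":[0,0,0.1],"spin":0},{"offset":[0,0,0.2],"spin":0},{"offset":[0,0,0.2],"spin":0}]'

```text
clock: 42.58
position: [0.5414, -0.0884, 0.025]
ee_rot: [-0.499, 0.496, -0.498, 0.507]
contact_force: [-0.6, -0.1, -0.7]
opening: 0.686
```

step_arm --increments '[{"offset":[0,0,0.1],"spin":0},{"offset":[0,0,0.15],"spin":0},{"offset":[0,0,0.15],"spin":0}]'

```text
clock: 42.95
position: [0.543, -0.0884, 0.025]
ee_rot: [-0.499, 0.496, -0.498, 0.507]
contact_force: [0.2, -0.2, -0.3]
opening: 0.689
```

step_arm --increments '[{"offset":[0,0,0.1],"spin":0},{"offset":[0,0,0.1],"spin":0}]'

```text
clock: 43.2
position: [0.5441, -0.0884, 0.025]
ee_rot: [-0.499, 0.496, -0.498, 0.507]
contact_force: [-0.4, 0.0, -0.3]
opening: 0.687
```

step_arm --increments '[{"offset":[0,0,0.1],"spin":0},{"offset":[0,0,0.1],"spin":0}]'

```text
clock: 43.45
position: [0.5452, -0.0885, 0.025]
ee_rot: [-0.499, 0.496, -0.498, 0.507]
contact_force: [-0.2, -0.8, -0.8]
opening: 0.685
```

step_arm --increments '[{"offset":[0,0,0.1],"spin":0},{"offset":[0,0,0.1],"spin":0}]'

```text
clock: 43.7
position: [0.5462, -0.0885, 0.025]
ee_rot: [-0.499, 0.496, -0.498, 0.507]
contact_force: [-0.1, 0.3, -0.8]
opening: 0.692
```

step_arm --increments '[{"offset":[0,0,0.1],"spin":0},{"offset":[0,0,0.1],"spin":0}]'

```text
clock: 43.95
position: [0.5463, -0.0885, 0.0248]
ee_rot: [-0.499, 0.496, -0.498, 0.506]
contact_force: [-3.1, -0.8, -0.1]
opening: 0.687
```

step_arm --increments '[{"offset":[0,0,0.1],"spin":0},{"offset":[0,0,0.1],"spin":0}]'

```text
clock: 44.2
position: [0.5463, -0.0884, 0.0247]
ee_rot: [-0.498, 0.497, -0.499, 0.506]
contact_force: [-4.6, -1.6, 1.5]
opening: 0.687
```

Run:
```python
from h import *
o,r=st()
s=env.snapshot("side");cv2.imwrite("pics/side_8.png",s)
crop("side",(240,170,340,260),6,"v15",s)
yaw=np.arctan2(r[1,0],r[0,0])+np.pi/2
carriers({"side":s},[(*o["position"][:2],yaw)],z=o["position"][2]+.0045+.006,cams=("side",),b=(.007,.007,.02))
for d in env.silhouettes("side","carrier"):print(d["conf"],d["extent"])
```

```text
t 44.2 pos [ 0.5463 -0.0884  0.0247] axes x [-0.009 -1.     0.006] y [ 0.008 -0.006 -1.   ] z [ 1.    -0.009  0.009] F [-4.6 -1.6  1.5] op 0.687 q [-0.23  0.51  1.8  -0.    0.82  1.35]
[ 0.546 -0.088 -0.009] ('side',) [ 0.5412 -0.0862 -0.0117]
0.84 [298.0, 321.6, 40.3, 22.9]
0.61 [266.8, 288.2, 33.7, 20.0]
0.55 [300.4, 230.9, 30.8, 15.1]
```

step_arm --increments '[{"offset":[0,0,-0.23],"spin":0},{"offset":[0,0,-0.23],"spin":0},{"offset":[-0.8,0,-0.23],"spin":0},{"offset":[-1.6,0,-0.23],"spin":0},{"offset":[-2.4,0,-0.23],"spin":0},{"offset":[-3.2,0,-0.23],"spin":0}]'

```text
clock: 45.05
position: [0.5444, -0.0556, 0.0245]
ee_rot: [-0.499, 0.497, -0.499, 0.506]
contact_force: [0.1, 0.3, -0.5]
opening: 0.688
```

step_arm --increments '[{"offset":[-0.7,0,0],"spin":0},{"offset":[-1.4,0,0],"spin":0},{"offset":[-2.1,0,0],"spin":0},{"offset":[-2.8,0,0],"spin":0},{"offset":[-3.2,0,0],"spin":0},{"offset":[-3.2,0,0],"spin":0}]'

```text
clock: 45.8
position: [0.5446, -0.0233, 0.0243]
ee_rot: [-0.499, 0.497, -0.499, 0.506]
contact_force: [-0.2, -1.4, -0.4]
opening: 0.687
```

step_arm --increments '[{"offset":[-0.1,0,0],"spin":0},{"offset":[-0.2,0,0],"spin":0},{"offset":[-0.2,0,0],"spin":0}]'

```text
clock: 46.18
position: [0.5446, -0.0214, 0.0243]
ee_rot: [-0.499, 0.497, -0.499, 0.506]
contact_force: [-1.0, 0.8, -0.8]
opening: 0.687
```

View pics/v15.png

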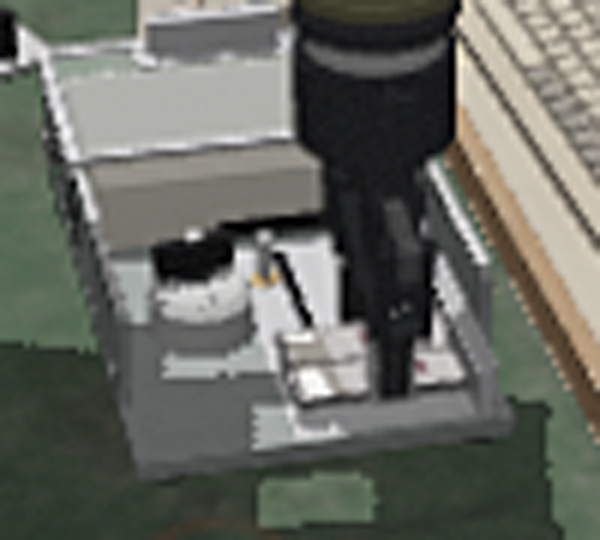

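step_arm --increments '[{"offset":[-0.1,0,0],"spin":0},{"offset":[-0.2,0,0],"spin":0},{"offset":[-0.2,0,0],"spin":0}]'

```text
clock: 46.55
position: [0.5446, -0.0194, 0.0243]
ee_rot: [-0.499, 0.497, -0.499, 0.506]
contact_force: [0.2, -0.7, 0.6]
opening: 0.691
```

step_arm --increments '[{"offset":[-0.1,0,0],"spin":0},{"offset":[-0.15,0,0],"spin":0},{"offset":[-0.15,0,0],"spin":0}]'

```text
clock: 46.92
position: [0.5447, -0.0185, 0.0243]
ee_rot: [-0.499, 0.498, -0.498, 0.506]
contact_force: [-0.1, -4.3, 0.5]
opening: 0.688
```

step_arm --increments '[{"offset":[-0.1,0,0],"spin":0},{"offset":[-0.15,0,0],"spin":0},{"offset":[-0.15,0,0],"spin":0}]'

```text
clock: 47.3
position: [0.5448, -0.0183, 0.0244]
ee_rot: [-0.498, 0.498, -0.497, 0.506]
contact_force: [-0.2, -8.2, -0.6]
opening: 0.69
```

step_arm --increments '[{"offset":[0.1,0,0],"spin":0},{"offset":[0.1,0.4,0],"spin":0},{"offset":[0.1,0.8,0],"spin":0},{"offset":[0.1,0.9,0],"spin":0},{"offset":[0.1,0.9,0],"spin":0}]'

```text
clock: 47.92
position: [0.5447, -0.0192, 0.0151]
ee_rot: [-0.498, 0.498, -0.497, 0.506]
contact_force: [0.1, -0.7, -1.6]
opening: 0.688
```

step_arm --increments '[{"offset":[0,0.1,0],"spin":0},{"offset":[0,0.2,0],"spin":0},{"offset":[0,0.2,0],"spin":0}]'

```text
clock: 48.3
position: [0.5448, -0.0191, 0.0139]
ee_rot: [-0.498, 0.498, -0.497, 0.506]
contact_force: [-2.2, 0.4, 4.9]
opening: 0.686
```

step_arm --increments '[{"offset":[-0.05,-0.05,0],"spin":0},{"offset":[-0.1,-0.05,0],"spin":0},{"offset":[-0.1,-0.05,0],"spin":0}]'

```text
clock: 48.68
position: [0.545, -0.0186, 0.0143]
ee_rot: [-0.498, 0.498, -0.497, 0.506]
contact_force: [-0.1, -3.5, 0.6]
opening: 0.686
```

step_arm --increments '[{"offset":[0,0,0],"spin":0},{"offset":[0,0,0],"spin":0},{"offset":[0,0,0],"spin":0},{"offset":[0,-1,0],"spin":0},{"offset":[0,-3,0],"spin":0},{"offset":[0,-6,0],"spin":0},{"offset":[0,-9,0],"spin":0},{"offset":[0,-12,0],"spin":0},{"offset":[3,-14,-2],"spin":0},{"offset":[7,-14,-5],"spin":0},{"offset":[12,-14,-8],"spin":-0.05},{"offset":[17,-14,-11],"spin":-0.075},{"offset":[17,-14,-11],"spin":-0.075}]' --claw 6.8

```text
clock: 50.3
position: [0.4307, -0.1894, 0.1556]
ee_rot: [-0.515, 0.516, -0.479, 0.489]
contact_force: [-0.2, -0.4, -0.0]
opening: 0.79
```

Run:
```python
from h import *
o,r=st()
ims={n:env.snapshot(n) for n in C}
for n in C:cv2.imwrite(f"pics/{n}_9.png",ims[n])
for n in C:print(n,[(round(d["conf"],2),np.round(w(n,d["position"],0),3)) for d in env.spot_point(n,"carrier")])
carriers(ims,[(.4125,-.277,.07),(.459,-.4064,.025)],b=(.008,.008,.15))
carriers(ims,[(.542,-.0187,-.0085)],z=.024,cams=("side",),b=(.008,.008,.04))
go([.412,-.277,.004])
```

```text
t 50.3 pos [ 0.4307 -0.1894  0.1556] axes x [ 0.063 -0.998  0.011] y [ 0.009 -0.01  -1.   ] z [0.998 0.063 0.008] F [-0.2 -0.4 -0. ] op 0.79 q [-0.5   0.23  1.83 -0.01  1.06  1.01]
side [(0.95, array([ 0.41, -0.27,  0.  ])), (0.74, array([ 0.458, -0.411,  0.   ])), (0.65, array([ 0.547, -0.025,  0.   ])), (0.6, array([0.551, 0.007, 0.   ])), (0.31, array([0.486, 0.093, 0.   ]))]
top [(0.77, array([ 0.402, -0.278,  0.   ])), (0.77, array([ 0.473, -0.404,  0.   ])), (0.55, array([ 0.546, -0.013,  0.   ]))]
[ 0.412 -0.277  0.07 ] ('top',) [ 0.4096 -0.2769  0.0643]
[ 0.412 -0.277  0.07 ] ('side',) [ 0.4106 -0.2771  0.0752]
[ 0.412 -0.277  0.07 ] ('top', 'side') [ 0.4102 -0.2769  0.0647]
[ 0.459 -0.406  0.025] ('top',) [ 0.4569 -0.4064  0.0283]
[ 0.459 -0.406  0.025] ('side',) [ 0.4599 -0.4063  0.0223]
[ 0.459 -0.406  0.025] ('top', 'side') [ 0.4588 -0.4063  0.0233]
[ 0.542 -0.019 -0.008] ('side',) [ 0.55   -0.015  -0.0248]
t 50.5 pos [ 0.4333 -0.1859  0.1552] axes x [ 0.069 -0.998  0.01 ] y [ 0.01  -0.009 -1.   ] z [0.998 0.069 0.009] F [-0.9  0.2 -0.1] op 0.797 q [-0.49  0.24  1.83 -0.    1.06  1.01]
offset [ 8.8  15.18 -2.9 ]
```

step_arm --increments '[{"offset":[4,0,-1.5],"spin":0},{"offset":[8,3,-3],"spin":0},{"offset":[8.8,7,-3.1],"spin":0},{"offset":[8.8,10,-3.1],"spin":0},{"offset":[8.8,11,-3.1],"spin":0},{"offset":[8.8,11,-3.1],"spin":0}]'

```text
clock: 51.25
position: [0.4101, -0.2758, 0.0455]
ee_rot: [0.518, -0.517, 0.478, -0.486]
contact_force: [0.1, 0.3, 0.0]
opening: 0.793
```

Run:
```python
from h import *
go([.4095,-.277,-.0045])
```

```text
t 51.25 pos [ 0.4101 -0.2758  0.0455] axes x [ 0.071 -0.997  0.009] y [ 0.009 -0.008 -1.   ] z [0.997 0.071 0.008] F [0.1 0.3 0. ] op 0.793 q [-0.68  0.42  1.92 -0.    0.8   0.82]
offset [ 0.07  5.   -0.11]
```

step_arm --increments '[{"offset":[0.1,2,-0.1],"spin":0},{"offset":[0.1,4,-0.1],"spin":0},{"offset":[0.1,4.7,-0.1],"spin":0},{"offset":[0.1,5,-0.1],"spin":0},{"offset":[0.1,5,-0.1],"spin":0},{"offset":[0.1,5,-0.1],"spin":0}]'

```text
clock: 52.0
position: [0.4101, -0.2776, -0.0039]
ee_rot: [0.518, -0.517, 0.477, -0.487]
contact_force: [-0.2, 0.0, -0.0]
opening: 0.797
```

step_arm --increments '[{"offset":[0,0,0],"spin":0},{"offset":[0,0,0],"spin":0},{"offset":[0,0,0],"spin":0},{"offset":[0,0,0],"spin":0}]' --claw 5.5

```text
clock: 52.5
position: [0.4103, -0.2778, -0.0033]
ee_rot: [0.518, -0.517, 0.477, -0.487]
contact_force: [-1.3, 0.2, 5.7]
opening: 0.69
```

step_arm --increments '[{"offset":[0,-0.5,0],"spin":0},{"offset":[0,-2,0],"spin":0},{"offset":[0,-5,0],"spin":0},{"offset":[0,-8,0],"spin":0},{"offset":[0,-8,0],"spin":0}]'

```text
clock: 53.12
position: [0.4109, -0.2782, 0.0788]
ee_rot: [0.518, -0.517, 0.475, -0.489]
contact_force: [0.4, 0.1, -0.7]
opening: 0.687
```

Run:
```python
from h import *
p=[.5425,-.0227,-.0085]
go(feed(p,[-8,-66,72])[0])
```

```text
t 53.125 pos [ 0.4109 -0.2782  0.0788] axes x [ 0.071 -0.997  0.014] y [ 0.015 -0.013 -1.   ] z [0.997 0.071 0.014] F [ 0.4  0.1 -0.7] op 0.687 q [-0.68  0.37  1.88 -0.    0.87  0.82]
offset [-18.04   0.62  13.61]
```

step_arm --increments '[{"offset":[-3.5,0,3],"spin":0.02},{"offset":[-7.5,0,6],"spin":0.04},{"offset":[-11.5,0,9],"spin":0.06},{"offset":[-15.5,0,12],"spin":0.08},{"offset":[-18,0.4,13.6],"spin":0.08},{"offset":[-18,0.6,13.6],"spin":0.08},{"offset":[-18,0.6,13.6],"spin":0.08},{"offset":[-18,0.6,13.6],"spin":0.08}]'

```text
clock: 54.12
position: [0.5329, -0.09, 0.0718]
ee_rot: [-0.498, 0.497, -0.496, 0.509]
contact_force: [0.7, 0.3, -0.0]
opening: 0.682
```

Run:
```python
from h import *
p=[.5425,-.0227,-.0085]
go(feed(p,[-7,-66,25])[0])
```

```text
t 54.125 pos [ 0.5329 -0.09    0.0718] axes x [-0.01  -1.     0.013] y [ 0.014 -0.013 -1.   ] z [ 1.    -0.01   0.014] F [ 0.7  0.3 -0. ] op 0.682 q [-0.24  0.42  1.79 -0.01  0.91  1.35]
offset [-0.2   4.68  0.14]
```

step_arm --increments '[{"offset":[-0.2,2,0.1],"spin":0},{"offset":[-0.2,4,0.1],"spin":0},{"offset":[-0.2,4.7,0.1],"spin":0},{"offset":[-0.2,4.7,0.1],"spin":0},{"offset":[-0.2,4.7,0.4],"spin":0},{"offset":[-0.2,4.7,0.6],"spin":0},{"offset":[-0.2,4.7,0.6],"spin":0}]'

```text
clock: 55.0
position: [0.5403, -0.0888, 0.0254]
ee_rot: [-0.498, 0.497, -0.495, 0.509]
contact_force: [0.4, -0.1, -0.1]
opening: 0.687
```

step_arm --increments '[{"offset":[0,0,0.1],"spin":0},{"offset":[0,0,0.2],"spin":0},{"offset":[0,0,0.2],"spin":0}]'

```text
clock: 55.38
position: [0.5424, -0.0887, 0.0254]
ee_rot: [-0.498, 0.497, -0.495, 0.509]
contact_force: [0.9, -0.1, -0.2]
opening: 0.691
```

step_arm --increments '[{"offset":[0,0,0.1],"spin":0},{"offset":[0,0,0.15],"spin":0},{"offset":[0,0,0.15],"spin":0}]'

```text
clock: 55.75
position: [0.5428, -0.0886, 0.0252]
ee_rot: [-0.498, 0.498, -0.496, 0.509]
contact_force: [-3.2, -1.0, 1.1]
opening: 0.686
```

step_arm --increments '[{"offset":[0,0,0.1],"spin":0},{"offset":[0,0,0.1],"spin":0}]'

```text
clock: 56.0
position: [0.5428, -0.0886, 0.025]
ee_rot: [-0.497, 0.498, -0.496, 0.508]
contact_force: [-5.2, -2.3, 0.9]
opening: 0.689
```

step_arm --increments '[{"offset":[0,0,-0.15],"spin":0},{"offset":[0,0,-0.15],"spin":0},{"offset":[-0.8,0,-0.15],"spin":0},{"offset":[-1.6,-0.02,-0.15],"spin":0},{"offset":[-2.4,-0.03,-0.15],"spin":0},{"offset":[-3.2,-0.04,-0.15],"spin":0}]'

```text
clock: 56.75
position: [0.5416, -0.0558, 0.025]
ee_rot: [-0.497, 0.498, -0.496, 0.508]
contact_force: [-0.2, 0.8, -1.0]
opening: 0.688
```

step_arm --increments '[{"offset":[-0.7,-0.01,0],"spin":0},{"offset":[-1.4,-0.02,0],"spin":0},{"offset":[-2.1,-0.03,0],"spin":0},{"offset":[-2.8,-0.04,0],"spin":0},{"offset":[-3.2,-0.04,0],"spin":0},{"offset":[-3.2,-0.04,0],"spin":0}]'

```text
clock: 57.5
position: [0.5419, -0.0236, 0.025]
ee_rot: [-0.497, 0.498, -0.496, 0.508]
contact_force: [-0.1, -0.8, -1.1]
opening: 0.689
```

step_arm --increments '[{"offset":[-0.1,0,0],"spin":0},{"offset":[-0.2,0,0],"spin":0},{"offset":[-0.3,0,0],"spin":0},{"offset":[-0.3,0,0],"spin":0}]'

```text
clock: 58.0
position: [0.542, -0.0206, 0.025]
ee_rot: [-0.497, 0.498, -0.496, 0.508]
contact_force: [-0.2, 0.2, 0.4]
opening: 0.69
```

step_arm --increments '[{"offset":[-0.1,0,0],"spin":0},{"offset":[-0.15,0,0],"spin":0},{"offset":[-0.15,0,0],"spin":0}]'

```text
clock: 58.38
position: [0.542, -0.0191, 0.0249]
ee_rot: [-0.497, 0.498, -0.496, 0.508]
contact_force: [0.1, -0.3, -0.6]
opening: 0.689
```

step_arm --increments '[{"offset":[-0.1,0,0],"spin":0},{"offset":[-0.1,0,0],"spin":0}]'

```text
clock: 58.62
position: [0.542, -0.0186, 0.025]
ee_rot: [-0.497, 0.499, -0.496, 0.508]
contact_force: [0.9, -3.6, -0.6]
opening: 0.688
```

step_arm --increments '[{"offset":[0.05,0.2,0],"spin":0},{"offset":[0.05,0.35,0],"spin":0},{"offset":[0.05,0.45,0],"spin":0},{"offset":[0.05,0.45,0],"spin":0}]'

```text
clock: 59.12
position: [0.542, -0.0189, 0.0207]
ee_rot: [-0.497, 0.499, -0.496, 0.508]
contact_force: [-1.0, 1.3, 2.7]
opening: 0.683
```

step_arm --increments '[{"offset":[-0.03,-0.02,0],"spin":0},{"offset":[-0.03,-0.02,0],"spin":0}]'

```text
clock: 59.38
position: [0.542, -0.0187, 0.0208]
ee_rot: [-0.497, 0.499, -0.496, 0.508]
contact_force: [-0.5, -1.0, -0.3]
opening: 0.689
```

step_arm --increments '[{"offset":[0,0,0],"spin":0},{"offset":[0,0,0],"spin":0},{"offset":[0,0,0],"spin":0},{"offset":[0,-1,0],"spin":0},{"offset":[0,-3,0],"spin":0},{"offset":[0,-6,0],"spin":0},{"offset":[0,-9,0],"spin":0},{"offset":[3,-12,0],"spin":0},{"offset":[8,-12,-1.5],"spin":0},{"offset":[13,-12,-3],"spin":0},{"offset":[18,-12,-4.5],"spin":-0.03},{"offset":[23,-12,-6],"spin":-0.033},{"offset":[28,-12,-7],"spin":-0.033},{"offset":[33,-11,-8],"spin":-0.033},{"offset":[37,-9,-8.1],"spin":-0.033},{"offset":[38.8,-7,-8.1],"spin":-0.033},{"offset":[38.8,-7,-8.1],"spin":-0.033},{"offset":[38.8,-7,-8.1],"spin":-0.033}]' --claw 6.8

```text
clock: 61.62
position: [0.4572, -0.4034, 0.0952]
ee_rot: [-0.506, 0.507, -0.488, 0.499]
contact_force: [-0.5, 0.2, 0.6]
opening: 0.794
```

Run:
```python
from h import *
ims={n:env.snapshot(n) for n in C}
for n in C:cv2.imwrite(f"pics/{n}_10.png",ims[n])
for n in C:print(n,[(round(d["conf"],2),np.round(w(n,d["position"],0),3)) for d in env.spot_point(n,"carrier")])
carriers(ims,[(.459,-.4064,.024)],b=(.008,.008,.15))
go([.4572,-.4063,-.0045])
```

```text
side [(0.83, array([ 0.463, -0.416,  0.   ])), (0.62, array([ 0.56 , -0.521,  0.   ]))]
top [(0.89, array([ 0.542, -0.017,  0.   ])), (0.58, array([0.56, 0.02, 0.  ])), (0.39, array([ 0.454, -0.413,  0.   ]))]
[ 0.459 -0.406  0.024] ('top',) [ 0.467  -0.403   0.1482]
[ 0.459 -0.406  0.024] ('side',) [ 0.4601 -0.4063  0.0095]
[ 0.459 -0.406  0.024] ('top', 'side') [ 0.4583 -0.406   0.0127]
t 61.825 pos [ 0.4578 -0.4041  0.0961] axes x [ 0.027 -1.     0.015] y [ 0.012 -0.014 -1.   ] z [1.    0.027 0.012] F [-0.6  0.1  0.7] op 0.794 q [-0.79  0.47  1.62 -0.    1.04  0.75]
offset [ 0.08 10.06 -0.18]
```

step_arm --increments '[{"offset":[0,3,-0.1],"spin":0},{"offset":[0.1,6,-0.1],"spin":0},{"offset":[0.1,8.5,-0.2],"spin":0},{"offset":[0.1,9.5,-0.2],"spin":0},{"offset":[0.1,10,-0.2],"spin":0},{"offset":[0.1,10,-0.2],"spin":0},{"offset":[0.1,10,-0.2],"spin":0}]'

```text
clock: 62.7
position: [0.4576, -0.407, -0.0029]
ee_rot: [-0.506, 0.507, -0.486, 0.5]
contact_force: [0.0, -0.6, 0.1]
opening: 0.794
```

step_arm --increments '[{"offset":[0,0,0],"spin":0},{"offset":[0,0,0],"spin":0},{"offset":[0,0,0],"spin":0},{"offset":[0,0,0],"spin":0}]' --claw 5.5

```text
clock: 63.2
position: [0.458, -0.4075, -0.0022]
ee_rot: [-0.506, 0.507, -0.486, 0.501]
contact_force: [0.0, -0.0, 6.2]
opening: 0.686
```

step_arm --increments '[{"offset":[0,-0.5,0],"spin":0},{"offset":[0,-2,0],"spin":0},{"offset":[0,-5,0],"spin":0},{"offset":[0,-8,0],"spin":0},{"offset":[0,-8,0],"spin":0}]'

```text
clock: 63.82
position: [0.4585, -0.4078, 0.0811]
ee_rot: [-0.506, 0.507, -0.483, 0.503]
contact_force: [-0.2, 0.5, -0.1]
opening: 0.683
```

Run:
```python
from h import *
p=[.5425,-.0227,-.0085]
go(feed(p,[-7,-66,75])[0])
```

```text
t 63.825 pos [ 0.4585 -0.4078  0.0811] axes x [ 0.027 -0.999  0.022] y [ 0.019 -0.021 -1.   ] z [0.999 0.027 0.018] F [-0.2  0.5 -0.1] op 0.683 q [-0.79  0.49  1.63 -0.    0.99  0.75]
offset [-31.71   0.08   8.49]
```

step_arm --increments '[{"offset":[-5,0,1.3],"spin":0.01},{"offset":[-10,0,2.6],"spin":0.02},{"offset":[-15,0,4],"spin":0.03},{"offset":[-20,0,5.4],"spin":0.036},{"offset":[-25,0,6.8],"spin":0.036},{"offset":[-29,0,7.9],"spin":0.036},{"offset":[-31.7,0.1,8.5],"spin":0.036},{"offset":[-31.7,0.1,8.5],"spin":0.036},{"offset":[-31.7,0.1,8.5],"spin":0.036},{"offset":[-31.7,0.1,8.5],"spin":0.036}]'

```text
clock: 65.08
position: [0.5348, -0.0897, 0.0746]
ee_rot: [-0.497, 0.498, -0.493, 0.512]
contact_force: [0.2, -0.1, -0.7]
opening: 0.683
```

Run:
```python
from h import *
p=[.5425,-.0227,-.0085]
go(feed(p,[-7,-66,30.5])[0])
```

```text
t 65.075 pos [ 0.5348 -0.0897  0.0746] axes x [-0.011 -1.     0.021] y [ 0.018 -0.021 -1.   ] z [ 1.    -0.01   0.019] F [ 0.2 -0.1 -0.7] op 0.683 q [-0.23  0.42  1.79 -0.02  0.91  1.36]
offset [-0.2   4.4  -0.07]
```

step_arm --increments '[{"offset":[-0.2,2,-0.1],"spin":0},{"offset":[-0.2,3.8,-0.1],"spin":0},{"offset":[-0.2,4.4,-0.1],"spin":0},{"offset":[-0.2,4.4,-0.1],"spin":0},{"offset":[-0.2,4.4,0.2],"spin":0},{"offset":[-0.2,4.4,0.4],"spin":0},{"offset":[-0.2,4.4,0.4],"spin":0}]'

```text
clock: 65.95
position: [0.5404, -0.0888, 0.0311]
ee_rot: [-0.497, 0.498, -0.492, 0.513]
contact_force: [0.3, -0.6, -0.8]
opening: 0.685
```

step_arm --increments '[{"offset":[0,0,0.1],"spin":0},{"offset":[0,0,0.2],"spin":0},{"offset":[0,0,0.2],"spin":0}]'

```text
clock: 66.32
position: [0.5425, -0.0888, 0.0312]
ee_rot: [-0.497, 0.498, -0.492, 0.513]
contact_force: [-0.7, -0.4, 0.1]
opening: 0.682
```

step_arm --increments '[{"offset":[0,0,0.1],"spin":0},{"offset":[0,0,0.15],"spin":0},{"offset":[0,0,0.15],"spin":0}]'

```text
clock: 66.7
position: [0.544, -0.0888, 0.0312]
ee_rot: [-0.497, 0.498, -0.492, 0.513]
contact_force: [-0.2, 0.5, -1.0]
opening: 0.684
```

step_arm --increments '[{"offset":[0,0,0.1],"spin":0},{"offset":[0,0,0.1],"spin":0}]'

```text
clock: 66.95
position: [0.5443, -0.0888, 0.031]
ee_rot: [-0.497, 0.498, -0.492, 0.512]
contact_force: [-3.0, -0.6, 0.0]
opening: 0.687
```

step_arm --increments '[{"offset":[0,0.05,-0.15],"spin":0},{"offset":[0,0.05,-0.15],"spin":0},{"offset":[-0.8,0.03,-0.15],"spin":0},{"offset":[-1.6,0.02,-0.15],"spin":0},{"offset":[-2.4,0,-0.15],"spin":0},{"offset":[-3.2,-0.02,-0.15],"spin":0}]'

```text
clock: 67.7
position: [0.5431, -0.0559, 0.0306]
ee_rot: [-0.497, 0.498, -0.492, 0.512]
contact_force: [0.5, -0.5, -0.7]
opening: 0.688
```

step_arm --increments '[{"offset":[-0.7,-0.01,0],"spin":0},{"offset":[-1.4,-0.03,0],"spin":0},{"offset":[-2.1,-0.05,0],"spin":0},{"offset":[-2.8,-0.06,0],"spin":0},{"offset":[-3.2,-0.07,0],"spin":0},{"offset":[-3.2,-0.07,0],"spin":0}]'

```text
clock: 68.45
position: [0.5435, -0.0237, 0.0306]
ee_rot: [-0.497, 0.498, -0.492, 0.512]
contact_force: [-1.0, -0.9, -0.0]
opening: 0.687
```

step_arm --increments '[{"offset":[-0.1,0,0],"spin":0},{"offset":[-0.2,0,0],"spin":0},{"offset":[-0.3,0,0],"spin":0},{"offset":[-0.3,0,0],"spin":0}]'

```text
clock: 68.95
position: [0.5434, -0.0207, 0.0305]
ee_rot: [-0.497, 0.498, -0.492, 0.512]
contact_force: [0.2, -0.6, 0.7]
opening: 0.689
```

step_arm --increments '[{"offset":[-0.1,0,0],"spin":0},{"offset":[-0.15,0,0],"spin":0},{"offset":[-0.15,0,0],"spin":0}]'

```text
clock: 69.32
position: [0.5435, -0.0192, 0.0305]
ee_rot: [-0.497, 0.498, -0.492, 0.512]
contact_force: [0.4, -0.7, -0.4]
opening: 0.684
```

Now touch the pins, lower (expected landing at TCP ≈ 0.0275).

step_arm --increments '[{"offset":[-0.1,0,0],"spin":0},{"offset":[-0.1,0,0],"spin":0}]'

```text
clock: 69.58
position: [0.5435, -0.0187, 0.0305]
ee_rot: [-0.497, 0.499, -0.492, 0.512]
contact_force: [-0.8, -3.5, -0.9]
opening: 0.688
```

step_arm --increments '[{"offset":[0.03,0.15,0],"spin":0},{"offset":[0.03,0.25,0],"spin":0},{"offset":[0.03,0.32,0],"spin":0},{"offset":[0.03,0.32,0],"spin":0}]'

```text
clock: 70.08
position: [0.5436, -0.0188, 0.0279]
ee_rot: [-0.497, 0.499, -0.492, 0.512]
contact_force: [-1.0, -0.8, 4.8]
opening: 0.686
```

step_arm --increments '[{"offset":[0,0,0],"spin":0},{"offset":[0,0,0],"spin":0},{"offset":[0,0,0],"spin":0},{"offset":[0,-1,0],"spin":0},{"offset":[0,-3,0],"spin":0},{"offset":[0,-6,0],"spin":0},{"offset":[0,-10,0],"spin":0},{"offset":[3,-14,0],"spin":0},{"offset":[8,-17,0],"spin":0},{"offset":[13,-18,0],"spin":0},{"offset":[18,-18,0],"spin":0},{"offset":[24,-18,-1],"spin":0},{"offset":[29,-18,-1],"spin":0},{"offset":[29,-18,-1],"spin":0}]' --claw 6.8

```text
clock: 71.82
position: [0.5275, -0.3087, 0.2146]
ee_rot: [-0.496, 0.498, -0.492, 0.514]
contact_force: [0.5, 0.8, -0.4]
opening: 0.797
```

Run:
```python
from h import *
st()
ims={n:env.snapshot(n) for n in C}
for n in C:cv2.imwrite(f"pics/{n}_11.png",ims[n])
a=cv2.resize(ims["top"][160:235,190:295],(420,300),interpolation=2);b=cv2.resize(ims["side"][175:255,245:335],(380,338),interpolation=2)
c=cv2.resize(ims["top"][215:265,140:190],(250,250),interpolation=2);d=cv2.resize(ims["side"][150:200,205:255],(250,250),interpolation=2)
o=np.zeros((590,800,3),np.uint8);o[:300,:420]=a;o[:338,420:]=b;o[340:,:250]=c;o[340:,250:500]=d;cv2.imwrite("pics/v16.png",o)
carriers(ims,[(.5424,-.0187,-.0085)],z=.036,b=(.008,.008,.05))
for n in C:
  for t in("gauge","dropper_bottle","carrier"):print(n,t,[(round(d["conf"],2),np.round(w(n,d["position"],0),3)) for d in env.spot_point(n,t)])
```

```text
t 71.825 pos [ 0.5275 -0.3087  0.2146] axes x [-0.013 -1.     0.024] y [ 0.02  -0.024 -1.   ] z [ 1.    -0.013  0.02 ] F [ 0.5  0.8 -0.4] op 0.797 q [-0.59  0.35  1.48 -0.01  1.28  0.99]
[ 0.542 -0.019 -0.008] ('top',) [ 0.5359 -0.0219 -0.0135]
[ 0.542 -0.019 -0.008] ('side',) [ 0.548  -0.0172 -0.0372]
[ 0.542 -0.019 -0.008] ('top', 'side') [ 0.5475 -0.0144  0.0091]
side gauge [(0.6, array([0.389, 0.338, 0.   ])), (0.37, array([0.537, 0.361, 0.   ])), (0.16, array([0.558, 0.025, 0.   ]))]
side dropper_bottle [(0.97, array([ 0.565, -0.515,  0.   ]))]
side carrier [(0.79, array([0.554, 0.035, 0.   ])), (0.59, array([0.55 , 0.039, 0.   ])), (0.38, array([0.543, 0.016, 0.   ]))]
top gauge []
top dropper_bottle [(0.41, array([ 0.556, -0.523,  0.   ]))]
top carrier [(0.81, array([ 0.552, -0.016,  0.   ]))]
```

View pics/v16.png

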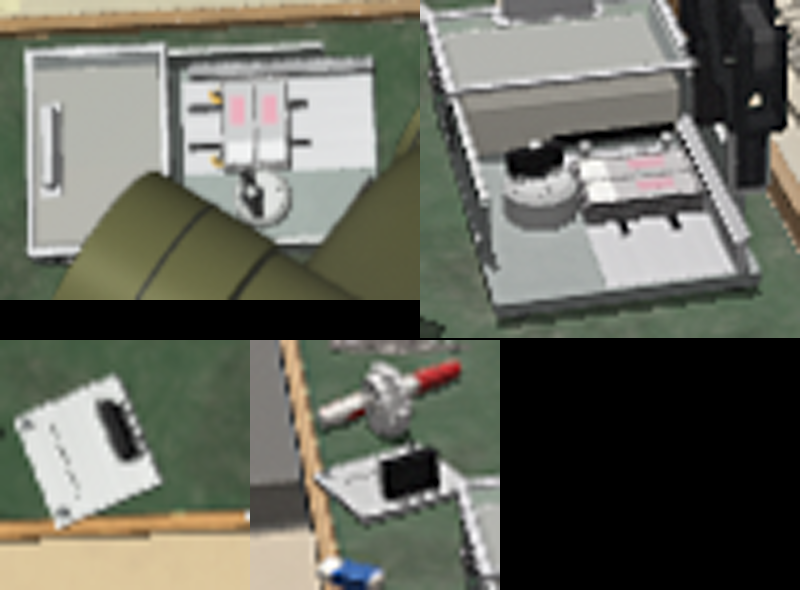

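step_arm --increments '[{"offset":[-5,-1,0],"spin":0},{"offset":[-11,-2,0],"spin":0},{"offset":[-17,-2,0],"spin":0},{"offset":[-23,-1,0],"spin":0},{"offset":[-29,0,-0.5],"spin":0},{"offset":[-35,1,-1],"spin":0},{"offset":[-41,2,-1.5],"spin":0},{"offset":[-46,3,-1.9],"spin":0},{"offset":[-50,4,-1.9],"spin":0},{"offset":[-50.1,5.2,-1.9],"spin":0},{"offset":[-50.1,5.2,-1.9],"spin":0},{"offset":[-50.1,5.2,-1.9],"spin":0}]' --claw 0

```text
clock: 73.72
position: [0.5134, 0.1955, 0.1511]
ee_rot: [-0.497, 0.499, -0.492, 0.512]
contact_force: [-0.7, -0.2, 0.0]
opening: -0.0
```

Run:
```python
from h import *
p=[.5425,-.0225,-.0085]
go([.515,.19,.087]);go(feed(p,[-29,64,87])[0])
```

```text
t 73.725 pos [0.5134 0.1955 0.1511] axes x [-0.008 -1.     0.022] y [ 0.019 -0.022 -1.   ] z [ 1.    -0.008  0.019] F [-0.7 -0.2  0. ] op -0.0 q [ 0.31  0.34  1.68 -0.03  1.11  1.9 ]
offset [0.41 6.42 0.04]
t 73.725 pos [0.5134 0.1955 0.1511] axes x [-0.008 -1.     0.022] y [ 0.019 -0.022 -1.   ] z [ 1.    -0.008  0.019] F [-0.7 -0.2  0. ] op -0.0 q [ 0.31  0.34  1.68 -0.03  1.11  1.9 ]
offset [15.23  6.75  0.06]
```

step_arm --increments '[{"offset":[0.2,3,0],"spin":0},{"offset":[0.2,6,0],"spin":0},{"offset":[0.3,6.4,0],"spin":0},{"offset":[0.5,6.4,0],"spin":0},{"offset":[1.5,6.4,0],"spin":0},{"offset":[2.5,6.45,0],"spin":0},{"offset":[4,6.5,0],"spin":0},{"offset":[5.5,6.5,0],"spin":0},{"offset":[7,6.55,0],"spin":0},{"offset":[8.5,6.6,0],"spin":0},{"offset":[10,6.6,0],"spin":0},{"offset":[11.5,6.65,0],"spin":0},{"offset":[13,6.7,0],"spin":0},{"offset":[14,6.7,0],"spin":0},{"offset":[14.8,6.7,0],"spin":0},{"offset":[15,6.7,0],"spin":0},{"offset":[15,6.7,0],"spin":0}]'

```text
clock: 75.85
position: [0.5131, 0.0439, 0.0874]
ee_rot: [-0.497, 0.499, -0.492, 0.512]
contact_force: [0.0, 0.7, -0.3]
opening: 0.0
```

step_arm --increments '[{"offset":[0.1,0,0],"spin":0},{"offset":[0.2,0,0],"spin":0},{"offset":[0.3,0,0],"spin":0},{"offset":[0.3,0,0],"spin":0}]'

```text
clock: 76.35
position: [0.5131, 0.0409, 0.0875]
ee_rot: [-0.497, 0.499, -0.492, 0.512]
contact_force: [0.4, 1.3, -0.1]
opening: -0.001
```

step_arm --increments '[{"offset":[0.1,0,0],"spin":0},{"offset":[0.2,0,0],"spin":0},{"offset":[0.2,0,0],"spin":0}]'

```text
clock: 76.72
position: [0.513, 0.0388, 0.0875]
ee_rot: [-0.497, 0.499, -0.492, 0.512]
contact_force: [0.6, 0.9, -1.2]
opening: 0.001
```

step_arm --increments '[{"offset":[0.1,0,0],"spin":0},{"offset":[0.2,0,0],"spin":0},{"offset":[0.2,0,0],"spin":0}]'

```text
clock: 77.1
position: [0.513, 0.0366, 0.0875]
ee_rot: [-0.497, 0.499, -0.492, 0.512]
contact_force: [0.2, -0.2, -1.5]
opening: 0.0
```

step_arm --increments '[{"offset":[0.1,0,0],"spin":0},{"offset":[0.2,0,0],"spin":0},{"offset":[0.2,0,0],"spin":0}]'

```text
clock: 77.47
position: [0.513, 0.0357, 0.0876]
ee_rot: [-0.497, 0.498, -0.492, 0.512]
contact_force: [0.5, 5.9, -1.0]
opening: -0.001
```

step_arm --increments '[{"offset":[0.1,0,0],"spin":0},{"offset":[0.2,0,0],"spin":0},{"offset":[0.2,0,0],"spin":0}]'

```text
clock: 77.85
position: [0.513, 0.0356, 0.0876]
ee_rot: [-0.498, 0.497, -0.493, 0.511]
contact_force: [0.7, 9.5, -0.2]
opening: 0.003
```

step_arm --increments '[{"offset":[-0.5,0,0],"spin":0},{"offset":[-1,0,0],"spin":0},{"offset":[-1,-4,0],"spin":0},{"offset":[-1,-8,0],"spin":0},{"offset":[-1,-13,0],"spin":0},{"offset":[4,-16,-1],"spin":0},{"offset":[10,-16,-3],"spin":0},{"offset":[16,-16,-5],"spin":0},{"offset":[22,-16,-6],"spin":0},{"offset":[28,-16,-6],"spin":0},{"offset":[32,-16,-6],"spin":0},{"offset":[32,-16,-6],"spin":0}]'

```text
clock: 79.35
position: [0.4467, -0.2842, 0.2519]
ee_rot: [-0.496, 0.497, -0.494, 0.513]
contact_force: [-0.4, 0.8, -0.3]
opening: 0.001
```

Run:
```python
from h import *
from scipy.optimize import minimize_scalar
st()
ims={n:env.snapshot(n) for n in C}
for n in C:cv2.imwrite(f"pics/{n}_12.png",ims[n])
G=grads(ims)
g=np.arange(0,.031,.0025);print([(round(x*1000,1),round(score([.543,-.0222,-.0095,x],G))) for x in g])
for n in C:
  for t in("gauge","dropper_bottle","guard_handle"):print(n,t,[(round(d["conf"],2),np.round(w(n,d["position"],.092 if t[:2]=="gu" else 0),3)) for d in env.spot_point(n,t)])
# difference to the first shut picture in the guard region
d=cv2.absdiff(ims["side"],cv2.imread("pics/side0.png"))[175:250,245:335].mean(2);print("diff",d.mean(),(d>40).mean())
```

```text
t 79.35 pos [ 0.4467 -0.2842  0.2519] axes x [-0.014 -1.     0.019] y [ 0.018 -0.019 -1.   ] z [ 1.    -0.014  0.018] F [-0.4  0.8 -0.3] op 0.001 q [-0.64  0.21  1.59 -0.    1.32  0.94]
[(np.float64(0.0), 3726), (np.float64(2.5), 3746), (np.float64(5.0), 3543), (np.float64(7.5), 3423), (np.float64(10.0), 3279), (np.float64(12.5), 3140), (np.float64(15.0), 3283), (np.float64(17.5), 3454), (np.float64(20.0), 3504), (np.float64(22.5), 3457), (np.float64(25.0), 3316), (np.float64(27.5), 3136), (np.float64(30.0), 3364)]
side gauge [(0.87, array([0.385, 0.341, 0.   ]))]
side dropper_bottle [(0.68, array([ 0.556, -0.521, -0.   ]))]
side guard_handle [(0.66, array([0.515, 0.032, 0.092]))]
top gauge [(0.77, array([0.391, 0.329, 0.   ]))]
top dropper_bottle [(0.49, array([ 0.553, -0.522,  0.   ]))]
top guard_handle [(0.74, array([0.518, 0.029, 0.092]))]
diff 12.584888888888889 0.08251851851851852
```

Run:
```python
from h import *
for n in C:
  for d in env.silhouettes(n,"carrier")[:3]:print(n,round(d["conf"],2),np.round(d["extent"],1))
  for k in(11,12):
    i=cv2.imread(f"pics/{n}_{k}.png").astype(int);m=(i[...,2]-i[...,1]>25)&(i[...,2]-i[...,0]>15);m[:175]=0;m[255:]=0;m[:,:225]=0;m[:,340:]=0
    b=(slice(176,205),slice(235,270)) if n=="top" else (slice(205,230),slice(280,325))
    v,u=np.argwhere(m[b]).T;print(n,k,len(u),u.mean()+b[1].start,v.mean()+b[0].start,u.std(),v.std())
```

```text
side 0.69 [297.2 221.3  27.2   3.3]
side 0.44 [274.  224.5  15.3  11.2]
side 0.39 [297.2 223.6  28.2   6.1]
side 11 40 299.35 215.55 2.5154522456210535 2.607201564896738
side 12 9 300.77777777777777 217.88888888888889 2.298684540619689 0.3142696805273545
top 11 59 251.5593220338983 186.9322033898305 4.865203974126212 2.6288130129276333
top 12 0 nan nan nan nan<stdin>:7: RuntimeWarning: Mean of empty slice.
  ret = ret.dtype.type(ret / rcount)
  ret = _var(a, axis=axis, dtype=dtype, out=out, ddof=ddof,
  arrmean = um.true_divide(arrmean, div, out=arrmean,
  ret = ret.dtype.type(ret / rcount)
```

Run:
```python
from h import *
for n,b in(("top",(slice(178,200),slice(238,266))),("side",(slice(208,226),slice(284,318)))):
  g=[]
  for k in(11,12):
    i=cv2.imread(f"pics/{n}_{k}.png").astype(np.float32)[b];g.append(i[...,2]-i[...,1])
  print(n,[round(float(x.max()),1) for x in g],cv2.phaseCorrelate(g[0]/g[0].max(),g[1]/g[1].max()))
```

```text
top [61.0, 23.0] ((-0.18836345009396283, -0.15188549647647243), 1.081089093287786)
side [52.0, 41.0] ((0.39095659238774516, 0.564258053506812), 0.9123364359508326)
```

The slide pattern seen through the guard has not shifted: under 0.6 px (about 2 mm) against the open-guard picture. I'm handing in.

```bash
python3 -c "
from station import env
print(env.close_job())"
```

```text
the job is handed in; nothing more can be done
None
```

The whole job is done in the order asked and handed in at about 80 s of the 208 s allowed.

- **Guard open:** I pushed it to its open stop, felt as about 10 N.
- **Gauge and setting:** I laid the gauge flat in the lane against the fence. I turned the wing to 0.23 rad, which works out to about 0.16 mm of play. I did not feel the disc touch the gauge. The setting comes from the wing's measured angle, so it depends on the feeder's angle in the images (about ±0.01 rad).
- **Proof:** After letting go of the wing, I drew the gauge about 90 mm along the bed towards the open end. The drag force stayed at about 1 N. I then put it back on the desk.
- **Carriers:** All three were there. I lined each up by touch on the fence, moved it through the gap without contact, touched it to the stop pins and set it down flat. The three landing heights matched a stack of 6 mm trays.
- **Guard shut:** I pushed it to its shut stop, which was where I expected it (about 9.5 N). The arm was then clear of everything.

**Last checks:**
- The stack seen through the guard had moved less than 0.6 px (about 2 mm) from the open-guard picture.
- The dropper bottle was at its original place and the gauge was on the desk.
- Image fits of the guard could not tell 0 from 2.5 mm open, so "fully shut" rests on the felt stop.
- Fits of the top carrier scattered by several millimetres between cameras. I relied on the pin and landing contacts instead.

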